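# Pack, wedge and tally a row of tablet cartons

### The arm

A 6-joint arm with a two-finger parallel gripper is mounted at the origin on a cart in front of the work surface, level with it; the furniture and walls round the work are solid. World frame = base frame: x ahead of the robot, y to its left, z up, the work surface at z = 0. Lengths are in m, angles in rad, forces in N, time in s.
With the tool pointing down it reaches from about 0.3 to 0.775 m from the base axis. Payload 14.6 kg.
Tool frame: the origin (TCP) lies at the centre of the arm's flange, where the gripper is bolted on; the fingertips stand 199 mm ahead of it and the grasp point (between the pads) lies ctrl.tcp_to_grasp ahead of it (ctrl.tcp_to_grasp is the distance from the TCP to the grasp point, in m); z points along the fingers, y is the line along which they close (so a half turn about z gives the same grasp; the last joint's range is limited). The gripper opens to 94 mm and grips with 3 to 60 N. Pads are 16 mm wide; open, the fingers measure 119 mm over their backs; the gripper's body (75 mm by 177 mm) begins 78 mm behind the grasp point.
Start: joints at [-1.257, 0.3, 1.521, -0, 1.321, -0.067], TCP at [0.204, -0.511, 0.405] pointing down, gripper open.
Joint ranges: [-3.03, 3.03], [-0.79, 2.21], [0.23, 2.52], [-1.04, 4.18], [0, 3.07], [-2.55, 2.55]. Speed limits (rad/s): [2.22, 2.22, 2.57, 3.14, 3.14, 3.14].

### API

Orientations are given as [roll, pitch, yaw] about the fixed x, y, z axes, in that order (R = Rz(yaw) Ry(pitch) Rx(roll)).
In Python, from station import ctrl gives the robot as it stands. The module is installed in compiled form; this text tells all that it offers.
- The arm moves only by the shell command python3 -m jog 'ROWS' [OPENING] [FORCE]. ROWS is JSON, a list of rows, each a list of 6 numbers: the shift along the tool's x, y, z in cm, then the turn, a rotation vector about the tool's x, y, z in rad. In form: [[tx, ty, tz, ax, ay, az], ...]. A call has 1 to 8 rows; each row is the pose to reach, as a shift and turn from the pose commanded when the call began, along the tool's axes at that moment; what a row does not reach only later rows make up. A row lasts 1/10 s, in which the tool goes at most 50 mm and 8.59 degrees, less where a joint would pass 70% of its speed; a pose out of reach is approached as far as the arm can. A call with a gripper value outside its range is refused whole. OPENING is the opening in per cent of the stroke, from 0 (shut) to 100 (fully open), set as the call begins (- or left out, the last holds). The fingers move at their own pace and stop on an object; FORCE is the grip in N (left out, the last holds). Time passes only in rows, so rows that repeat a pose let the fingers close. It gives the time, the measured TCP pose, the force, the opening and the grip force at its end, in the units of the state.
- ctrl.get_obs(): the state, without advancing time (a new reading comes with each control period).
- ctrl.camera(name): name is "scene" or "top" or "wrist"; returns a dict with "img" (400x640x3 uint8, blue, green, red), "intrinsics" (3x3 intrinsics, pixels), "R" (3x3) and "t" (3): a world point X has camera coordinates R X + t. Camera axes: x right, y down, z forward; pixel columns grow to the right and rows downward; lengths in m; the calibration is good to about 2 mm. A picture is of the moment at which its call begins. There is no depth.
- ctrl.hand_in(): hands the job in; it is judged then, once.
The state is a dict: "time_s": time; "qpos": joint angles; "joint_vel": joint speeds; "tau": joint torques, N m; "ee_pos": TCP position; "eef_rot": TCP orientation; "force": force on the tool from outside, world axes, zero at the start; "moment": the same for the moment, N m; "grip_width": finger opening in m; "grip_force": force on a finger pad.
Only numpy, scipy, OpenCV 4.12 (cv2) and the standard library are available. Lean on these libraries where they do the work, as an engineer would, in place of code of your own. Each camera call takes 0.05 s, during which the arm holds its last target. There are 200 camera calls.

### The job

Pack all the white and green tablet cartons on the table end to end and flat in the packing rack, make the row up to four pieces with brown filler blocks (use no more than needed), then drive the orange wedge firmly down between the row and the blue wall, slim end down and slanted face to the wall, so that the row is locked tight. Roll the counter's thumbwheel until the number of cartons you packed (not counting fillers) stands in the middle of its window, and do not knock over the two bottles.

Things in the scene. Friction and masses are not known exactly. Their poses are not given: they have to be found in the camera images.
- rack: fixed aluminium rack, 66 x 407 mm; origin under its base, z up. Row runs along its y. Channel floor at z = 4 mm, x -25 to +25 mm, between 6 mm side rails with tops at z = 16 mm. End stop (62 mm wide, top z = 44 mm) at the -y end, inner face at y = -185 mm. A tight row of four 85 mm pieces ends at y = +155 mm. Past it, at the +y end, stands the blue sloping wall
- wedge_seat (a point): point on the rack where the wedge's origin comes to lie when jammed against a tight row: rack y = +168 mm, z = 12 mm (8 mm above the channel floor). The blue wall beyond (34 mm wide, top at rack z = 53 mm) has an inner face that slopes 12 degrees outward: rack y = 179.3 mm at the floor, 189.7 mm at its top
- carton_0: white and green tablet carton, closed, 45 (its x) x 85 (its y) x 30 mm high, about 60 g; origin at the centre of its underside, z up. Two or three of these are present (None = absent)
- carton_1: white and green tablet carton, closed, 45 (its x) x 85 (its y) x 30 mm high, about 60 g; origin at the centre of its underside, z up. Two or three of these are present (None = absent)
- carton_2: white and green tablet carton, closed, 45 (its x) x 85 (its y) x 30 mm high, about 60 g; origin at the centre of its underside, z up. Two or three of these are present (None = absent)
- filler_0: brown cardboard filler block with a dark stripe, same size as a carton: 45 (its x) x 85 (its y) x 30 mm high, about 60 g; origin at the centre of its underside. Two are always there; one or both are needed
- filler_1: brown cardboard filler block with a dark stripe, same size as a carton: 45 (its x) x 85 (its y) x 30 mm high, about 60 g; origin at the centre of its underside. Two are always there; one or both are needed
- wedge: orange wedge standing slim end down, 40 mm wide (its x; grip its ribbed sides near the top), 75 mm high, about 100 g; origin at the middle of its 26 mm thick foot. Flat face at y = -13 mm (goes to the row), slanted face at y = +13 mm at the foot and +28 at the top (goes to the wall). Flat top to push on. In place its axes are parallel to the rack's; pushed down with 10 to 20 N it stays jammed
- tally: fixed grey counter, base 104 x 92 mm; origin at the centre of its underside, z up, x points away from the robot at yaw 0. The wheel's axis is parallel to its y, at z = 54 mm. A grey hood (y = -9 to +34 mm, top at z = 99 mm) covers the digit drum, with a black-framed window that faces the robot and up
- wheel_top (a point): top point of the black knurled thumbwheel, midway across its rim (fixed to the counter, at x = 0, y = -22, z = 102 mm there). The wheel has radius 48 mm and is 24 mm wide (y -34 to -10 mm); it stands open above a 62 mm high cheek, beside the hood
- wheel (a joint): thumbwheel angle, rad. Digit d is in the middle of the window at d x 0.6283 (0 to 9, stops just beyond). Grows when the top of the wheel is rolled along the counter's +x (away from the robot). Light friction (0.03 N m); stays where left, no detents
- white_bottle: loose white bottle with blue cap, 52 mm wide, 80 mm high, standing; origin at the centre of its underside
- amber_bottle: loose amber bottle, 38 mm wide, 75 mm high, standing; origin at the centre of its underside
Not all that is in view belongs to the job. Leave any yellow look-alike of the wedge alone.

How it is judged:
On the way, in this order (a step that is already met when the one before it is completed fails the run):
1. all cartons lie flat in the rack (x of carton_0 in the frame of rack between -0.008 and 0.008 m and y of carton_0 in the frame of rack between -0.152 and 0.128 m and z of carton_0 in the frame of rack between -0.002 and 0.01 m and angle between the y axis of each of carton_0, carton_1, carton_2 and the y axis of rack, either way round below 0.12 rad and x of carton_1 in the frame of rack between -0.008 and 0.008 m and y of carton_1 in the frame of rack between -0.152 and 0.128 m and z of carton_1 in the frame of rack between -0.002 and 0.01 m and x of carton_2 in the frame of rack between -0.008 and 0.008 m and y of carton_2 in the frame of rack between -0.152 and 0.128 m and z of carton_2 in the frame of rack between -0.002 and 0.01 m), for 0.2 s.
2. the wedge is driven tight between the row and the blue wall (x of wedge in the frame of rack between -0.009 and 0.009 m and y of wedge in the frame of rack between 0.162 and 0.174 m and z of wedge in the frame of rack between 0.0055 and 0.0165 m and angle between wedge's own z axis and vertical below 0.08 rad and contact force between wedge and rack above 2 N), for 0.2 s.
At the end, for the whole second after the job is handed in: All cartons plus fillers to make four pieces lie flat in the channel (8 mm off its centre line, 0.12 rad); the upright wedge is jammed (over 2 N on the rack), foot 1.5 to 12.5 mm above the channel floor; wheel at rest within 0.21 rad of the number of cartons; spare fillers out of the rack (all of step 1 and all of step 2 and ((x of filler_0 in the frame of rack between -0.008 and 0.008 m and y of filler_0 in the frame of rack between -0.152 and 0.128 m and z of filler_0 in the frame of rack between -0.002 and 0.01 m and angle between the y axis of filler_0 and the y axis of rack, either way round below 0.12 rad and not (x of filler_1 in the frame of rack between -0.008 and 0.008 m and y of filler_1 in the frame of rack between -0.152 and 0.128 m and z of filler_1 in the frame of rack between -0.002 and 0.01 m and angle between the y axis of filler_1 and the y axis of rack, either way round below 0.12 rad) and value of joint wheel between 1.67496 and 2.09496 rad) or (x of filler_1 in the frame of rack between -0.008 and 0.008 m and y of filler_1 in the frame of rack between -0.152 and 0.128 m and z of filler_1 in the frame of rack between -0.002 and 0.01 m and angle between the y axis of filler_1 and the y axis of rack, either way round below 0.12 rad and not (x of filler_0 in the frame of rack between -0.008 and 0.008 m and y of filler_0 in the frame of rack between -0.152 and 0.128 m and z of filler_0 in the frame of rack between -0.002 and 0.01 m and angle between the y axis of filler_0 and the y axis of rack, either way round below 0.12 rad) and value of joint wheel between 1.67496 and 2.09496 rad) or (x of filler_0 in the frame of rack between -0.008 and 0.008 m and y of filler_0 in the frame of rack between -0.152 and 0.128 m and z of filler_0 in the frame of rack between -0.002 and 0.01 m and angle between the y axis of each of filler_0, filler_1 and the y axis of rack, either way round below 0.12 rad and x of filler_1 in the frame of rack between -0.008 and 0.008 m and y of filler_1 in the frame of rack between -0.152 and 0.128 m and z of filler_1 in the frame of rack between -0.002 and 0.01 m and value of joint wheel between 1.04664 and 1.46664 rad)) and velocity of joint wheel between -0.05 and 0.05 rad/s and linear speed of wedge below 0.02 m/s); the robot touches nothing.
It fails at once if a bottle is knocked over (angle between any of white_bottle, amber_bottle's own z axis and vertical above 0.6 rad).
Of carton_0, carton_1, carton_2 only 2 to 3 are there at a start; the rules pass over those that are not, and their reading is None.
At some moment in a run one of carton_0, carton_1, carton_2, filler_0, filler_1 may be knocked a few centimetres aside while the robot is not near it.
It also fails if it takes over 200 s, if anything falls off the work surface, if the arm or the gripper's body presses on something with over 40 N, if the wrist force passes 120 N, or if a joint passes its speed limit or range.

## Working session

There is one attempt and no reset: what is moved stays moved. The work goes in short steps, Python scripts to look and compute and a shell command to move; the robot and the scene stay as the last step left them, time stands still between calls to the robot, and variables do not carry over. Pictures are saved under pics/ and viewed, at most 14 in all, crops included, and the job is handed in when it is done.

```bash
mkdir -p pics; python3 - <<'E'
from station import ctrl
import cv2
o=ctrl.get_obs();print({k:o[k] for k in('time_s','ee_pos','eef_rot','grip_width','force')},ctrl.tcp_to_grasp)
for n in('top','scene'):
    c=ctrl.camera(n);cv2.imwrite(f'pics/{n}0.png',c['img']);print(n,c['intrinsics'],c['R'],c['t'])
E
```

```text
{'time_s': 0.0, 'ee_pos': array([ 0.20439917, -0.51058032,  0.40406141]), 'eef_rot': array([-3.14043172e+00, -1.07015436e-04,  3.80768417e-01]), 'grip_width': 0.0940443315586341, 'force': array([ 0.88734392, -0.27448481, -0.20928588])} 0.1804
top [[389.02480394   0.         323.20670447]
 [  0.         389.02480394 206.05899774]
 [  0.           0.           1.        ]] [[-0.02043158 -0.99952012  0.02328269]
 [-0.98529     0.01617787 -0.17012314]
 [ 0.16966484 -0.02641609 -0.98514772]] [0.04868853 0.61781958 1.14032837]
scene [[422.45038935   0.         313.81667253]
 [  0.         422.45038935 206.87711719]
 [  0.           0.           1.        ]] [[-0.71317442 -0.70098605 -0.00089591]
 [-0.35708483  0.36439285 -0.86006295]
 [ 0.6032186  -0.61305498 -0.51018714]] [0.46954676 0.26806793 0.96429105]
```

View pics/top0.png

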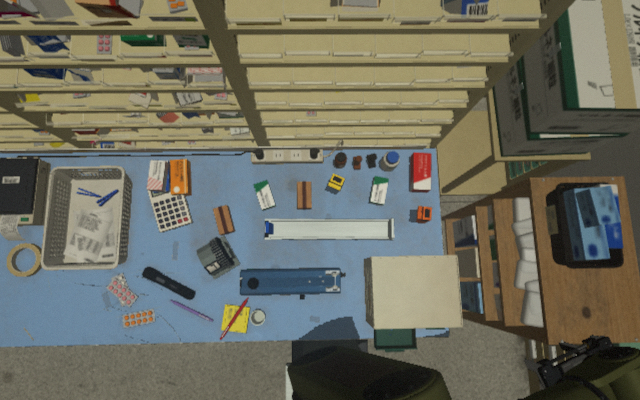

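View pics/scene0.png

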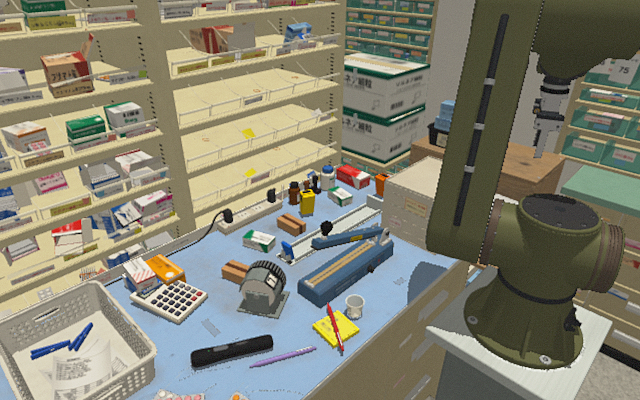

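The top view shows two white and green cartons at (264,195) and (379,190), and brown fillers at (304,195) and (224,220). The orange wedge is at (424,214), with a yellow look-alike at (337,182). The rack spans (265–394, 229), with its blue wall at the left end (268,229). The counter is at (216,257). I'll enlarge this area to confirm.

```bash
python3 - <<'E'
import cv2
a=cv2.imread('pics/top0.png')[145:315,195:455]
cv2.imwrite('pics/c1.png',cv2.resize(a,None,fx=3,fy=3,interpolation=cv2.INTER_CUBIC))
a=cv2.imread('pics/scene0.png')[150:330,210:420]
cv2.imwrite('pics/c2.png',cv2.resize(a,None,fx=3.3,fy=3.3,interpolation=cv2.INTER_CUBIC))
E
```

```text
(no output)
```

View pics/c1.png

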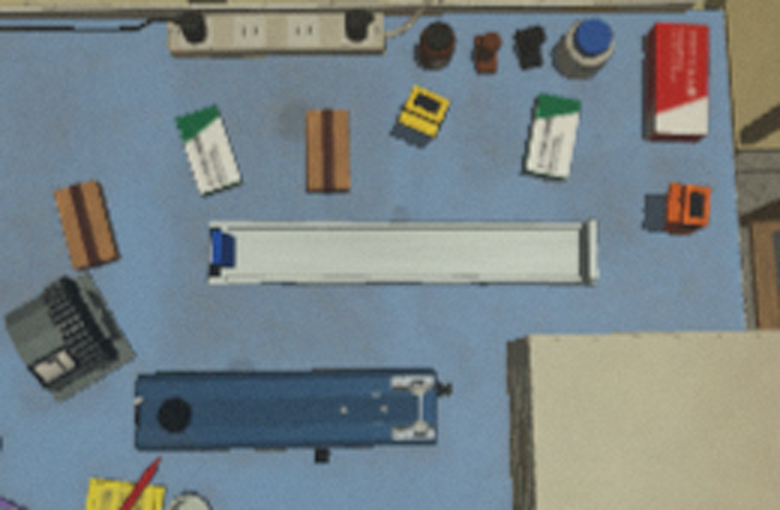

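View pics/c2.png

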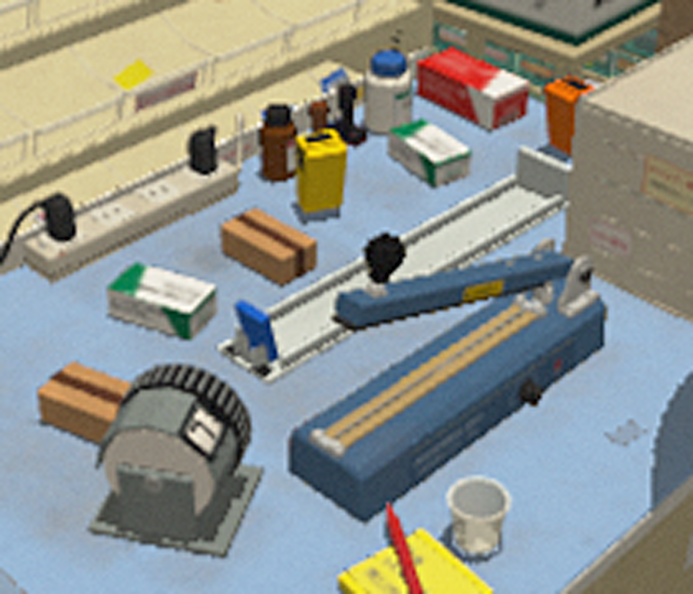

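Two cartons are confirmed, at crop pixels (210,150) and (553,137), and two fillers at (328,150) and (87,225). The orange wedge at crop (688,207) is the right one: it is orange and stands upright. The yellow one at (424,112) stays where it is. Next I'll fit the poses by silhouette.

```bash
cat > h.py <<'E'
import numpy as np, cv2
from scipy.optimize import minimize
from station import ctrl
def box(x0,x1,y0,y1,z0,z1): return np.array([[x,y,z] for x in(x0,x1) for y in(y0,y1) for z in(z0,z1)])
CART=box(-.0225,.0225,-.0425,.0425,0,.03)
WEDGE=np.array([[x,y,z] for x in(-.02,.02) for y,z in((-.013,0),(.013,0),(-.013,.075),(.028,.075))])
RACK=np.vstack([box(-.033,.033,-.1985,.2035,0,.004),box(-.031,.031,-.193,-.185,0,.044)])
def proj(c,P):
    Q=P@c['R'].T+c['t']; Q=Q@c['intrinsics'].T; return Q[:,:2]/Q[:,2:]
def unproj(c,uv,z):
    d=c['R'].T@np.linalg.solve(c['intrinsics'],[*uv,1]); o=-c['R'].T@c['t']; return o+d*(z-o[2])/d[2]
def place(P,p,z=0):
    c,s=np.cos(p[2]),np.sin(p[2]); return np.c_[P[:,0]*c-P[:,1]*s+p[0],P[:,0]*s+P[:,1]*c+p[1],P[:,2]+z]
def table(img):
    h=cv2.cvtColor(img,cv2.COLOR_BGR2HSV); return ((h[...,0]>95)&(h[...,0]<122)&(h[...,1]>60))
def comp(mask,uv,r=4):
    m=mask.astype(np.uint8); n,l,st,_=cv2.connectedComponentsWithStats(m,connectivity=4)
    k=l[int(uv[1]),int(uv[0])]; return l==k if k else None
def fit(cs,ms,P,p0,z=0,S=4):
    def cost(p):
        e=0
        for c,m in zip(cs,ms):
            h=cv2.convexHull((proj(c,place(P,p,z)).astype(np.float32)+.5)*S)
            im=np.zeros((400*S,640*S),np.uint8); cv2.fillConvexPoly(im,np.round(h*16).astype(np.int32),1,shift=4)
            a=cv2.resize(im.astype(np.float32),(640,400),interpolation=cv2.INTER_AREA)
            e+=np.abs(a-m).sum()/m.sum()
        return e
    best=None
    for d in(0,.15,-.15):
        r=minimize(cost,p0,method='Nelder-Mead',options=dict(initial_simplex=np.array(p0)+np.array([[0,0,d],[.01,0,d],[0,.01,d],[0,0,d+.15]]),xatol=1e-4,fatol=1e-4))
        if best is None or r.fun<best.fun: best=r
    return best.x,best.fun
E
cat > poses.py <<'E'
from h import *
c=ctrl.camera('top');np.set_printoptions(precision=4,suppress=True)
nb=~table(c['img'])
def cr(u,v): return 195+u/3,145+v/3
for n,P,uv,yaw,z in(('cartA',CART,(210,150),.3,0),('cartB',CART,(553,137),-.15,0),('filA',CART,(328,150),0,0),('filB',CART,(87,225),.25,0),('wedge',WEDGE,(688,207),-1.5,0),('wedge+',WEDGE,(688,207),1.5,0),('rack',RACK,(400,250),0,0)):
    u=cr(*uv);m=comp(nb,u)
    if m is None: print(n,'no');continue
    p,f=fit([c],[m.astype(float)],P,[*unproj(c,u,.02)[:2],yaw]);print(n,m.sum(),p,round(f,3))
for n,uv,z in(('amber',(437,38),.075),('white',(592,35),.08),('boxtopcorner',(510,338),.2),('sealer',(175,412),.15),('wheelmid',(85,310),.1),('yellow',(424,95),.075)):
    print(n,unproj(c,cr(*uv),z))
print('cam',-c['R'].T@c['t'])
E
python3 poses.py
```

```text
cartA 185240 [0.6784 0.2058 0.3052] 0.998
cartB 185240 [ 0.6532 -0.1501 -0.4837] 0.998
filA 185240 [ 0.6973  0.1157 -0.4977] 0.998
filB 5781 [0.5169 0.3883 0.9817] 0.914
wedge 185240 [ 0.5849 -0.264  -1.8631] 0.998
wedge+ 185240 [ 0.5949 -0.263   1.7292] 0.999
rack 185240 [ 0.554   0.007  -0.0194] 0.986
amber [ 0.7649 -0.0189  0.075 ]
white [ 0.7644 -0.1777  0.08  ]
boxtopcorner [ 0.4538 -0.0658  0.2   ]
sealer [0.3953 0.2334 0.15  ]
wheelmid [0.492  0.3278 0.1   ]
yellow [ 0.705 -0.004  0.075]
cam [0.4163 0.0688 1.2274]
```

```bash
python3 - <<'E'
import cv2,numpy as np
a=cv2.cvtColor(cv2.imread('pics/top0.png'),cv2.COLOR_BGR2HSV)
cr=lambda u,v:(int(195+u/3),int(145+v/3))
for n,p in dict(t1=(280,150),t2=(480,160),t3=(100,150),shadow=(180,165),carton=(215,160),green=(200,120),fill=(318,150),stripe=(328,150),wsh=(655,210),rack=(400,250),orange=(680,190),t4=(650,300)).items():
    u,v=cr(*p);print(n,a[v-1:v+2,u-1:u+2].reshape(-1,3).min(0),a[v-1:v+2,u-1:u+2].reshape(-1,3).max(0))
E
```

```text
t1 [101  48 138] [105  56 146]
t2 [102  58 149] [105  68 155]
t3 [102  64 148] [104  70 158]
shadow [101  61 146] [105  65 150]
carton [ 22  18 156] [ 35  24 185]
green [ 73 155  92] [ 75 165  98]
fill [ 11 124 103] [ 15 136 146]
stripe [ 6 90 73] [ 11 109  84]
wsh [101  47  79] [106  66  84]
rack [ 39  15 187] [ 49  20 190]
orange [  8 156  90] [ 10 200 184]
t4 [103  58 157] [105  65 163]
```

```bash
sed -i 's/>95)&(h\[...,0\]<122)&(h\[...,1\]>60)/>94)\&(h[...,0]<116)\&(h[...,1]>36)\&(h[...,1]<130)/' h.py; sed -i "s/^nb=.*/nb=~table(c['img']);nb=cv2.morphologyEx(nb.astype(np.uint8),cv2.MORPH_OPEN,np.ones((2,2)))>0/" poses.py; python3 poses.py
```

```text
cartA 423 [0.661  0.2194 1.869 ] 0.059
cartB 438 [ 0.6706 -0.1443 -1.7913] 0.049
filA 448 [0.6596 0.094  1.5516] 0.078
filB 1455 [0.5844 0.3466 1.8342] 0.69
wedge 262 [ 0.5803 -0.2705 -1.6348] 0.204
wedge+ 262 [ 0.5926 -0.272   1.4503] 0.333
rack 2654 [ 0.5504  0.0128 -0.0184] 0.065
amber [ 0.7649 -0.0189  0.075 ]
white [ 0.7644 -0.1777  0.08  ]
boxtopcorner [ 0.4538 -0.0658  0.2   ]
sealer [0.3953 0.2334 0.15  ]
wheelmid [0.492  0.3278 0.1   ]
yellow [ 0.705 -0.004  0.075]
cam [0.4163 0.0688 1.2274]
```

```bash
cat > tri.py <<'E'
from h import *
t,s=ctrl.camera('top'),ctrl.camera('scene');np.set_printoptions(precision=4,suppress=True)
P=[c['intrinsics']@np.c_[c['R'],c['t']] for c in(t,s)]
cr=lambda u,v:(195+u/3,145+v/3); cs=lambda u,v:(210+u/3.3,150+v/3.3)
for n,a,b in(('boxtop',(528,336),(583,97)),('boxbot',(508,338),(567,262)),('knob',(175,412),(383,240)),('hoodwin',(54,366),(207,425)),('wedgetop-ctr',(690,203),(568,92)),('wall top mid',(228,247),(253,307)),('stop top L corner',(588,221),(519,148)),('baseR',(136,353),(262,468)),('baseNear',(56,402),(222,555))):
    X=cv2.triangulatePoints(*P,np.array(cr(*a)).reshape(2,1),np.array(cs(*b)).reshape(2,1))[:,0];X=X[:3]/X[3]
    print(n,X,proj(t,X[None])[0]-cr(*a))
print('base corners at z=0',[unproj(t,cr(*q),0)[:2] for q in((136,353),(56,402),(5,320))])
h=cv2.cvtColor(t['img'],cv2.COLOR_BGR2HSV)
br=(h[...,0]<19)&(h[...,1]>70)&(h[...,2]>45)
br=cv2.morphologyEx(br.astype(np.uint8),cv2.MORPH_CLOSE,np.ones((2,2)))>0
for n,uv,y in(('filB',(80,230),1.8),('filA',(318,150),1.5)):
    m=comp(br,cr(*uv));print(n,m.sum(),fit([t],[m.astype(float)],CART,[*unproj(t,cr(*uv),.02)[:2],y]))
E
python3 tri.py
```

```text
boxtop [ 0.4546 -0.086   0.1774] [0.4202 0.5571]
boxbot [ 0.4589 -0.0912  0.0024] [0.5394 0.7114]
knob [0.3966 0.2259 0.2007] [-0.0839 -0.0986]
hoodwin [0.4392 0.3577 0.0903] [0.2047 0.2221]
wedgetop-ctr [ 0.5921 -0.27    0.0673] [-0.3756 -0.491 ]
wall top mid [0.5599 0.2003 0.0485] [-1.0574 -1.15  ]
stop top L corner [ 0.5776 -0.1704  0.0458] [-0.1565 -0.1987]
baseR [0.4529 0.2964 0.0028] [0.0821 0.0919]
baseNear [0.4054 0.3773 0.0044] [-0.0761 -0.0839]
base corners at z=0 [array([0.4533, 0.2972]), array([0.4051, 0.3782]), array([0.4899, 0.4331])]
filB 396 (array([0.5848, 0.3469, 1.8752]), np.float64(0.19665404040404041))
filA 376 (array([0.6606, 0.0943, 1.5651]), np.float64(0.0990691489361702))
```

```bash
cat > d.py <<'E'
# usage: d.py x y z yaw  (z = fingertip height) -> shift in tool axes (cm) and turn (rad) from the measured pose
import sys,numpy as np
from scipy.spatial.transform import Rotation as Ro
from station import ctrl
o=ctrl.get_obs();R=Ro.from_euler('xyz',o['eef_rot'])
a=[float(v) for v in sys.argv[1:]]
for k in range(0,len(a),4):
    x,y,z,w=a[k:k+4];T=Ro.from_euler('xyz',[np.pi,0,w])
    s=R.inv().apply(np.array([x,y,z+.199])-o['ee_pos'])*100
    print('t=%.1f'%o['time_s'],np.round(s,2),np.round((R.inv()*T).as_rotvec(),3))
print('now tip',np.round(o['ee_pos']-[0,0,.199],4),'yaw %.3f'%o['eef_rot'][2],'q',np.round(o['qpos'],2),'F',np.round(o['force'],1),'w %.4f g %.1f'%(o['grip_width'],o['grip_force']))
E
python3 d.py 0.661 0.219 0.23 0.298
```

```text
t=0.3 [ 69.5  -50.76  -2.43] [-0.     0.     0.083]
now tip [ 0.2044 -0.5106  0.2055] yaw 0.381 q [-1.26  0.3   1.52 -0.    1.32 -0.07] F [-0.4 -0.6 -0.2] w 0.0942 g 0.0
```

```bash

python3 -m jog '[[0,0,-4,0,0,0],[23,-17,-4,0,0,0.08],[23,-17,-4,0,0,0.08],[23,-17,-4,0,0,0.08],[23,-17,-4,0,0,0.08],[23,-17,-4,0,0,0.08],[23,-17,-4,0,0,0.08],[23,-17,-4,0,0,0.08]]' 80 10
python3 d.py 0.661 0.219 0.23 0.298
```

```text
time_s: 1.1
ee_pos: [0.3561, -0.2645, 0.4449]
eef_rot: [3.141, -0.001, 0.305]
force: [0.7, 0.2, 0.5]
grip_width: 0.0753
grip_force: 0.0
t=1.1 [ 43.59 -36.96   1.62] [ 0.    -0.001  0.007]
now tip [ 0.3561 -0.2645  0.2459] yaw 0.305 q [-0.72  0.03  1.74  0.    1.37  0.54] F [0.7 0.2 0.5] w 0.0753 g 0.0
```

```bash

python3 -m jog '[[44,-37,2,0,0,0],[44,-37,2,0,0,0],[44,-37,2,0,0,0],[44,-37,2,0,0,0],[44,-37,2,0,0,0],[44,-37,2,0,0,0],[44,-37,2,0,0,0],[44,-37,2,0,0,0]]'
python3 d.py 0.661 0.219 0.16 0.298
```

```text
time_s: 1.9
ee_pos: [0.5717, 0.0702, 0.4306]
eef_rot: [3.141, -0.0, 0.3]
force: [-0.0, -0.7, 0.7]
grip_width: 0.0753
grip_force: 0.0
t=1.9 [ 12.93 -11.57   7.15] [ 0.    -0.     0.002]
now tip [0.5717 0.0702 0.2316] yaw 0.300 q [ 0.06  0.34  1.41 -0.    1.39  1.33] F [-0.  -0.7  0.7] w 0.0753 g 0.0
```

```bash

python3 -m jog '[[13,-11.6,7,0,0,0],[13,-11.6,7,0,0,0],[13,-11.6,7,0,0,0],[13,-11.6,7,0,0,0],[13,-11.6,7,0,0,0],[13,-11.6,7,0,0,0]]'
cat > snap.py <<'E'
import sys,cv2
from h import *
c=ctrl.camera('wrist');cv2.imwrite('pics/'+sys.argv[1],c['img']);np.savez('pics/'+sys.argv[1]+'.npz',**c)
E
python3 snap.py w1.png; python3 d.py 0.661 0.219 0.016 0.298
```

```text
time_s: 2.5
ee_pos: [0.6609, 0.2179, 0.3596]
eef_rot: [3.141, 0.002, 0.301]
force: [-0.7, -1.0, -0.2]
grip_width: 0.075
grip_force: 0.0
t=2.5 [ 0.08 -0.16 14.58] [0.    0.    0.002]
now tip [0.6608 0.2173 0.1618] yaw 0.300 q [ 0.27  0.67  1.09 -0.    1.39  1.54] F [-0.4 -0.4  0.5] w 0.0752 g 0.0
```

View pics/w1.png

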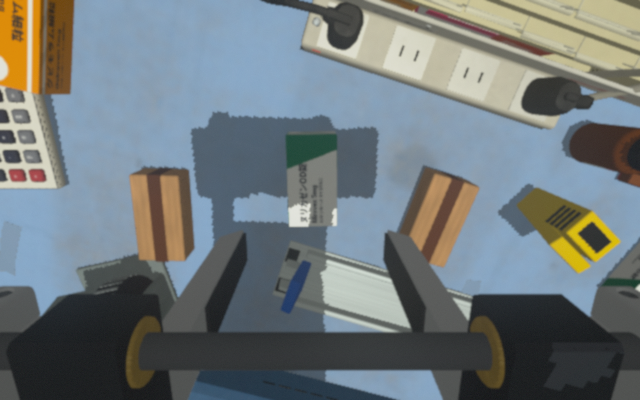

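The wrist view shows carton A at columns 287–337, centred and square between the fingers. I'll grasp it.

```bash

python3 -m jog '[[0,-0.15,5,0,0,0],[0,-0.15,10,0,0,0],[0,-0.15,12.5,0,0,0],[0,-0.15,14.5,0,0,0],[0,-0.15,14.5,0,0,0]]'
python3 -m jog '[[0,0,0,0,0,0],[0,0,0,0,0,0],[0,0,0,0,0,0],[0,0,0,0,0,0],[0,0,0,0,0,0]]' 35 15
python3 -m jog '[[0,0,-5,0,0,0],[0,0,-9,0,0,0],[0,0,-9,0,0,0]]'
python3 d.py 0.551 -0.03 0.11 1.553
```

```text
time_s: 3.05
ee_pos: [0.6597, 0.2182, 0.214]
eef_rot: [-3.142, 0.003, 0.299]
force: [-0.8, -0.2, -0.3]
grip_width: 0.0751
grip_force: 0.0
time_s: 3.55
ee_pos: [0.6602, 0.2199, 0.2167]
eef_rot: [3.141, -0.001, 0.301]
force: [-1.7, -1.1, 6.2]
grip_width: 0.0449
grip_force: 15.0
time_s: 3.85
ee_pos: [0.6606, 0.2201, 0.3126]
eef_rot: [3.141, -0.01, 0.301]
force: [-0.3, 0.1, 0.6]
grip_width: 0.0447
grip_force: 15.0
t=3.9 [-17.88  20.64   0.19] [ 0.006 -0.008 -1.252]
now tip [0.6606 0.2201 0.1136] yaw 0.301 q [0.27 0.7  1.14 0.   1.29 1.54] F [-0.3  0.1  0.6] w 0.0447 g 15.0
```

```bash

python3 -m jog '[[-17.9,20.6,0,0,0,-1.25],[-17.9,20.6,0,0,0,-1.25],[-17.9,20.6,0,0,0,-1.25],[-17.9,20.6,0,0,0,-1.25],[-17.9,20.6,0,0,0,-1.25],[-17.9,20.6,0,0,0,-1.25],[-17.9,20.6,0,0,0,-1.25],[-17.9,20.6,0,0,0,-1.25]]'
python3 -m jog '[[0,0,0,0,0,-0.05],[0,0,0,0,0,-0.05],[0,0,0,0,0,-0.05]]'
python3 d.py 0.551 -0.03 0.11 1.553
cat > rackfit.py <<'E'
from h import *
c=ctrl.camera('top');np.set_printoptions(precision=4,suppress=True)
# rack rail edges / stop: fit yaw & x from outer silhouette with wall, on the part of the mask from the stored clean picture
c['img']=cv2.imread('pics/top0.png')
m=comp(cv2.morphologyEx((~table(c['img'])).astype(np.uint8),cv2.MORPH_OPEN,np.ones((2,2)))>0,(330,229))
m=m.astype(float)
# add blue wall pixels (not table-like) between
for y0,y1 in((-.2035,.2035),(-.197,.21),(-.193,.214)):
    P=np.vstack([box(-.033,.033,y0,y1,0,.004),box(-.031,.031,-.078+.0,.15,.004,.016),box(-.031,.031,y0,-.185,0,.044),box(-.017,.017,.1897,.195,.05,.053)])
    print(y0,fit([c],[m],P,[.55,.015,-.018]))
E
python3 rackfit.py
```

```text
time_s: 4.65
ee_pos: [0.5498, -0.0308, 0.3055]
eef_rot: [-3.141, -0.0, 1.494]
force: [-0.1, -0.4, -0.8]
grip_width: 0.0446
grip_force: 15.0
time_s: 4.95
ee_pos: [0.5501, -0.0299, 0.3054]
eef_rot: [-3.141, -0.0, 1.537]
force: [-0.4, -0.6, -0.9]
grip_width: 0.045
grip_force: 15.0
t=5.0 [-0.01  0.09 -0.36] [-0.    -0.    -0.016]
now tip [ 0.5501 -0.0299  0.1064] yaw 1.537 q [-0.12  0.4   1.63  0.    1.11 -0.09] F [-0.4 -0.6 -0.9] w 0.0450 g 15.0
-0.2035 (array([ 0.5505,  0.0182, -0.0184]), np.float64(0.07902892561983471))
-0.197 (array([ 0.5504,  0.0142, -0.0184]), np.float64(0.07865326821938393))
-0.193 (array([ 0.5505,  0.009 , -0.019 ]), np.float64(0.08125939143501126))
```

```bash

python3 -m jog '[[0,0.05,3,0,0,-0.015],[0,0.05,5.5,0,0,-0.015],[0,0.05,5.5,0,0,-0.015]]'
python3 snap.py w2.png;python3 d.py 0.5497 -0.03 0.02 1.553
```

```text
time_s: 5.3
ee_pos: [0.55, -0.0298, 0.2479]
eef_rot: [-3.136, -0.001, 1.553]
force: [-0.5, 0.5, 0.5]
grip_width: 0.0452
grip_force: 15.0
t=5.3 [-0.01 -0.07  3.09] [-0.003 -0.     0.   ]
now tip [ 0.5505 -0.0299  0.0509] yaw 1.553 q [-0.12  0.48  1.66 -0.    1.   -0.1 ] F [ 0.1 -0.6 -0.3] w 0.0449 g 15.0
```

View pics/w2.png

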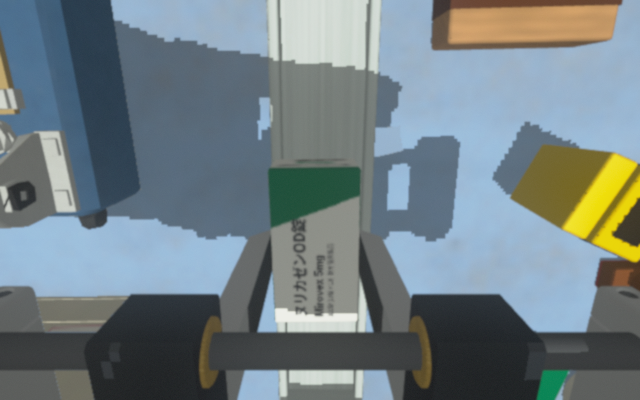

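```bash
python3 - <<'E'
from h import *
c=dict(np.load('pics/w2.png.npz'));np.set_printoptions(precision=1,suppress=True)
print(c['intrinsics'][0],-c['R'].T@c['t'])
for y in(.15,.1,.05,-.09):
    print(y,proj(c,place(np.array([[s*.025,y,.016] for s in(-1,1)]+[[s*.031,y,.016] for s in(-1,1)]+[[s*.033,y,.004] for s in (-1,1)]),[.5504,.0155,-.0184])).round(1).tolist())
g=cv2.cvtColor(c['img'],cv2.COLOR_BGR2GRAY).astype(int)
for r in(20,60,380):
    d=np.abs(np.diff(g[r,255:395]));print(r,[(int(i)+255,int(d[i])) for i in np.where(d>14)[0]])
# held carton corners, tip .0509 -> underside ~ .0509-.0175
print(proj(c,place(np.array([[s*.0225,t*.0425,.0634] for s in(-1,1) for t in(-1,1)]),[.5505,-.0299,-.018])).round(1).tolist())
E
```

```text
[354.6   0.  314.9] [0.6 0.1 0.2]
0.15 [[264.6, -155.0], [368.2, -155.3], [252.1, -155.0], [380.7, -155.3], [252.3, -139.3], [380.5, -139.6]]
0.1 [[268.3, -36.7], [364.2, -36.8], [256.8, -36.7], [375.8, -36.9], [256.7, -29.1], [375.9, -29.2]]
0.05 [[271.5, 65.1], [360.8, 65.1], [260.8, 65.2], [371.5, 65.1], [260.5, 66.7], [371.9, 66.7]]
-0.09 [[278.6, 287.3], [353.3, 287.5], [269.6, 287.3], [362.3, 287.5], [268.9, 278.3], [363.0, 278.5]]
20 [(267, 17), (268, 19), (276, 26), (277, 35), (278, 22), (279, 19), (280, 49), (281, 27), (365, 34), (366, 39), (367, 15), (369, 35), (370, 28), (371, 19), (378, 15), (379, 22)]
60 [(272, 28), (273, 20), (277, 19), (278, 26), (280, 15), (281, 34), (282, 21), (290, 16), (291, 15), (294, 32), (295, 22), (364, 35), (365, 42), (367, 29), (368, 32), (369, 21), (376, 15), (377, 23)]
380 [(279, 22), (280, 16), (285, 32), (286, 37), (288, 46), (289, 27), (352, 37), (353, 34), (354, 24), (355, 34), (356, 19), (362, 15), (387, 25), (388, 28), (389, 15)]
[[275.8, 330.1], [270.3, 176.3], [359.3, 330.3], [365.5, 176.4]]
```

The carton's centre is at column 314 and the rack channel's is at about 322 (rows 60–170). The rack therefore lies about 3–4 mm further in +x than I assumed. I'll shift, go lower and recheck.

```bash

python3 -m jog '[[0,-0.35,1.4,0,0,0],[0,-0.35,1.4,0,0,0],[0,-0.35,1.4,0,0,0]]'
python3 snap.py w3.png;python3 d.py 0.5535 -0.03 0.02 1.553; python3 - <<'E'
import cv2
a=cv2.imread('pics/w3.png')[100:400,220:420];cv2.imwrite('pics/w3c.png',cv2.resize(a,None,fx=2,fy=2,interpolation=cv2.INTER_CUBIC))
E
```

```text
time_s: 5.65
ee_pos: [0.5475, -0.0299, 0.238]
eef_rot: [3.14, 0.0, 1.554]
force: [-0.1, -0.2, 0.5]
grip_width: 0.0445
grip_force: 15.0
t=5.7 [0.   0.59 1.91] [0.002 0.    0.001]
now tip [ 0.5476 -0.0299  0.0391] yaw 1.554 q [-0.12  0.49  1.68  0.    0.97 -0.1 ] F [0.3 1.  0.1] w 0.0450 g 15.0
```

View pics/w3c.png

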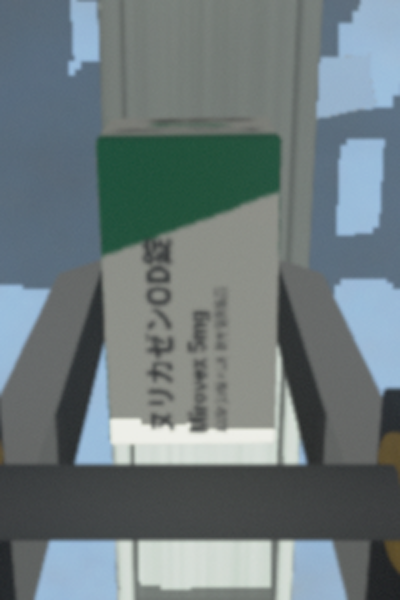

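The shift went the wrong way, because +ty is +x at this yaw. In the crop the carton's underside centre is at column 183 and the rack's is at about 207, so it needs +6 mm in x.

```bash

python3 -m jog '[[0,0.6,0,0,0,0],[0,0.6,0,0,0,0],[0,0.6,0,0,0,0]]'
python3 snap.py w4.png;python3 d.py 0.5535 -0.03 0.02 1.553; python3 - <<'E'
import cv2
a=cv2.imread('pics/w4.png')[100:400,220:420];cv2.imwrite('pics/w4c.png',cv2.resize(a,None,fx=2,fy=2,interpolation=cv2.INTER_CUBIC))
E
```

```text
time_s: 6.0
ee_pos: [0.5534, -0.03, 0.237]
eef_rot: [3.141, 0.0, 1.554]
force: [0.2, 0.7, -0.0]
grip_width: 0.0449
grip_force: 15.0
t=6.0 [-0.    0.03  1.79] [0.    0.    0.001]
now tip [ 0.5532 -0.03    0.0379] yaw 1.554 q [-0.12  0.5   1.66  0.    0.98 -0.1 ] F [ 0.2 -0.7 -0.5] w 0.0450 g 15.0
```

View pics/w4c.png

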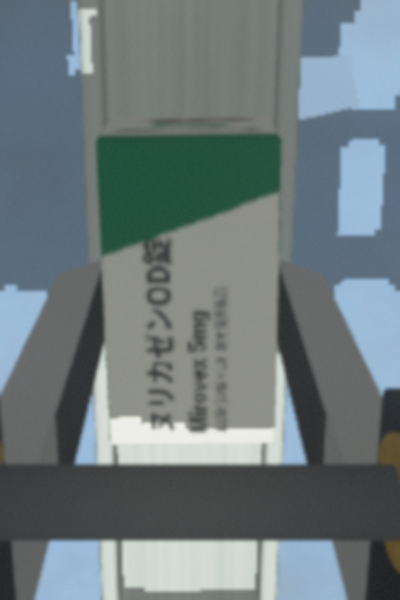

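Now they are centred (carton 188, rack about 189). I'll lower and release.

```bash

python3 -m jog '[[0,0,0.8,0,0,0],[0,0,1.4,0,0,0],[0,0,1.7,0,0,0],[0,0,1.7,0,0,0]]'
python3 -m jog '[[0,0,0,0,0,0],[0,0,0,0,0,0],[0,0,0,0,0,0]]' 66
python3 -m jog '[[0,0,-5,0,0,0],[0,0,-10,0,0,0],[0,0,-15,0,0,0],[0,0,-15,0,0,0]]' 80
python3 poses.py | egrep 'cart|filA|rack'; python3 d.py 0.671 -0.144 0.17 2.92
```

```text
time_s: 6.45
ee_pos: [0.5531, -0.03, 0.2194]
eef_rot: [-3.141, -0.0, 1.554]
force: [-1.8, -0.5, 2.1]
grip_width: 0.0451
grip_force: 15.0
time_s: 6.75
ee_pos: [0.5532, -0.03, 0.2196]
eef_rot: [-3.141, -0.0, 1.554]
force: [0.4, 0.2, -0.5]
grip_width: 0.0614
grip_force: 0.0
time_s: 7.15
ee_pos: [0.5535, -0.03, 0.3765]
eef_rot: [3.131, 0.001, 1.554]
force: [0.7, -1.2, -0.7]
grip_width: 0.0751
grip_force: 0.0
cartA no
cartB 184080 [ 0.6484 -0.1278 -0.1737] 0.998
filA 512 [ 0.6597  0.0932 -1.5863] 0.197
rack 184080 [ 0.5503  0.0127 -0.02  ] 0.986
t=7.2 [-11.2   11.96   0.46] [ 0.005  0.005 -1.366]
now tip [ 0.5532 -0.03    0.1738] yaw 1.554 q [-0.12  0.34  1.55  0.    1.25 -0.1 ] F [-0.3 -0.  -1.1] w 0.0753 g 0.0
```

```bash

python3 -m jog '[[0,0,0,0,0,-0.15],[-11.2,12,0,0,0,-1.36],[-11.2,12,0,0,0,-1.36],[-11.2,12,0,0,0,-1.36],[-11.2,12,0,0,0,-1.36],[-11.2,12,0,0,0,-1.36],[-11.2,12,0,0,0,-1.36],[-11.2,12,0,0,0,-1.36]]'
python3 -m jog '[[0,0,0,0,0,-0.15],[0,0,0,0,0,-0.17],[0,0,0,0,0,-0.17]]'
cat > wfit.py <<'E'
# fit an object of carton size seen by the wrist camera: wfit.py x y yaw ; bias = view shift seen for a known held piece
import sys
from h import *
np.set_printoptions(precision=4,suppress=True)
c=ctrl.camera('wrist');p0=[float(v) for v in sys.argv[1:4]]
nb=cv2.morphologyEx((~table(c['img'])).astype(np.uint8),cv2.MORPH_OPEN,np.ones((3,3)))>0
u=proj(c,np.array([[p0[0],p0[1],.03]]))[0];m=comp(nb,u)
cv2.imwrite('pics/last_wrist.png',c['img'])
print('px',u,None if m is None else m.sum(), None if m is None else fit([c],[m.astype(float)],CART,p0,S=2))
E
python3 wfit.py .6706 -.1443 -1.79; python3 d.py 0.6706 -0.144 0.016 2.92
```

```text
time_s: 8.0
ee_pos: [0.6714, -0.1442, 0.3674]
eef_rot: [-3.141, -0.003, 2.76]
force: [-0.2, -0.6, -0.2]
grip_width: 0.0753
grip_force: 0.0
time_s: 8.3
ee_pos: [0.6713, -0.144, 0.3685]
eef_rot: [3.141, -0.002, 2.921]
force: [0.0, 0.7, 0.1]
grip_width: 0.0753
grip_force: 0.0
px [314.9417 183.405 ] 4519 (array([ 0.673 , -0.1415, -1.7799]), np.float64(0.021630891790219074))
t=8.3 [ 5.000e-02 -1.000e-02  1.538e+01] [ 0.    -0.001  0.   ]
now tip [ 0.6713 -0.144   0.1698] yaw 2.920 q [-0.26  0.64  1.11  0.    1.39 -1.61] F [ 0.2  0.3 -0.3] w 0.0757 g 0.0
```

```bash

python3 -m jog '[[0.05,0.15,5,0,0,-0.01],[0.05,0.15,10,0,0,-0.01],[0.05,0.15,13,0,0,-0.01],[0.05,0.15,15.3,0,0,-0.01],[0.05,0.15,15.3,0,0,-0.01]]'
python3 -m jog '[[0,0,0,0,0,0],[0,0,0,0,0,0],[0,0,0,0,0,0],[0,0,0,0,0,0],[0,0,0,0,0,0]]' 35 15
python3 d.py 0.671 -0.144 0.017 2.92
python3 -m jog '[[0,0,-5,0,0,0],[0,0,-10,0,0,0],[0,0,-10,0,0,0]]'
python3 d.py 0.5555 0.075 0.11 1.553
```

```text
time_s: 8.85
ee_pos: [0.6704, -0.1422, 0.2128]
eef_rot: [3.141, -0.006, 2.931]
force: [-0.5, 0.6, 0.6]
grip_width: 0.0751
grip_force: 0.0
time_s: 9.35
ee_pos: [0.6713, -0.1424, 0.2177]
eef_rot: [-3.142, 0.001, 2.934]
force: [-1.4, 0.6, 5.7]
grip_width: 0.0448
grip_force: 15.0
t=9.3 [-0.01 -0.16  0.17] [-0.     0.001  0.014]
now tip [ 0.6713 -0.1424  0.0187] yaw 2.934 q [-0.26  0.79  1.24  0.    1.12 -1.63] F [-1.4  0.6  5.7] w 0.0448 g 15.0
time_s: 9.65
ee_pos: [0.6717, -0.1425, 0.3249]
eef_rot: [-3.141, 0.012, 2.934]
force: [0.3, 0.6, -0.5]
grip_width: 0.045
grip_force: 15.0
t=9.7 [15.87 18.89  1.4 ] [0.007 0.01  1.381]
now tip [ 0.6717 -0.1425  0.1259] yaw 2.934 q [-0.26  0.67  1.17 -0.    1.29 -1.63] F [ 0.3  0.6 -0.5] w 0.0450 g 15.0
```

```bash

python3 -m jog '[[15.9,18.9,0,0,0,1.38],[15.9,18.9,0,0,0,1.38],[15.9,18.9,0,0,0,1.38],[15.9,18.9,0,0,0,1.38],[15.9,18.9,0,0,0,1.38],[15.9,18.9,0,0,0,1.38],[15.9,18.9,0,0,0,1.38],[15.9,18.9,1,0,0,1.38]]'
python3 -m jog '[[0,0,2,0,0,0.15],[0,0,2,0,0,0.18],[0,0,2,0,0,0.18],[0,0,2,0,0,0.18]]'
python3 d.py 0.555 0.075 0.022 1.553
```

```text
time_s: 10.45
ee_pos: [0.5544, 0.0757, 0.3077]
eef_rot: [3.139, 0.0, 1.735]
force: [0.9, 0.4, -0.4]
grip_width: 0.0443
grip_force: 15.0
time_s: 10.85
ee_pos: [0.5545, 0.0753, 0.2869]
eef_rot: [3.141, -0.0, 1.561]
force: [-0.3, -0.1, -0.2]
grip_width: 0.0447
grip_force: 15.0
t=10.8 [-0.03  0.05  6.59] [ 0.    -0.     0.008]
now tip [0.5545 0.0753 0.0879] yaw 1.561 q [0.07 0.44 1.61 0.   1.08 0.08] F [-0.3 -0.1 -0.2] w 0.0447 g 15.0
```

```bash

python3 -m jog '[[0,0.05,3,0,0,0.01],[0,0.05,5,0,0,0.01],[0,0.05,5.8,0,0,0.01],[0,0.05,6.5,0,0,0.01],[0,0.05,6.5,0,0,0.01]]'
python3 d.py 0.555 0.075 0.022 1.553
python3 -m jog '[[-1,0,0,0,0,0],[-2,0,0,0,0,0],[-3,0,0,0,0,0],[-4,0.05,0,0,0,0],[-5,0.05,0,0,0,0],[-6,0.05,0,0,0,0],[-7,0.05,0,0,0,0]]'
```

```text
time_s: 11.35
ee_pos: [0.5552, 0.0753, 0.222]
eef_rot: [3.141, -0.0, 1.55]
force: [1.1, -0.1, 0.2]
grip_width: 0.0449
grip_force: 15.0
t=11.3 [-0.03 -0.01  0.1 ] [ 0.001 -0.    -0.003]
now tip [0.5552 0.0753 0.023 ] yaw 1.550 q [ 0.07  0.54  1.65 -0.    0.95  0.09] F [ 1.1 -0.1  0.2] w 0.0449 g 15.0
time_s: 12.05
ee_pos: [0.554, 0.0043, 0.2218]
eef_rot: [3.142, 0.0, 1.55]
force: [0.4, 0.6, -0.1]
grip_width: 0.0444
grip_force: 15.0
```

```bash

python3 -m jog '[[-1,0,0,0,0,0],[-2,0,0,0,0,0],[-3,0,0,0,0,0],[-3.5,0.0,0,0,0,0],[-4,0,0,0,0,0],[-4.2,0,0,0,0,0]]'
python3 -m jog '[[-0.2,0,0,0,0,0],[-0.3,0,0,0,0,0],[-0.4,0,0,0,0,0]]'
```

```text
time_s: 12.65
ee_pos: [0.5531, -0.0371, 0.2217]
eef_rot: [-3.142, -0.0, 1.55]
force: [-0.2, 0.4, -0.7]
grip_width: 0.0449
grip_force: 15.0
time_s: 12.95
ee_pos: [0.553, -0.0405, 0.2217]
eef_rot: [-3.142, -0.0, 1.55]
force: [-0.5, 8.3, -0.4]
grip_width: 0.0449
grip_force: 15.0
```

```bash

python3 -m jog '[[0,0,0,0,0,0],[0,0,0,0,0,0],[0,0,0,0,0,0]]' 66
python3 -m jog '[[0,0,-5,0,0,0],[0,0,-10,0,0,0],[0,0,-15,0,0,0],[0,0,-15,0,0,-0.14]]' 80
python3 d.py 0.66 0.094 0.17 3.12
```

```text
time_s: 13.25
ee_pos: [0.5531, -0.0407, 0.2218]
eef_rot: [3.142, 0.0, 1.55]
force: [-0.3, -0.1, 0.3]
grip_width: 0.0613
grip_force: 0.0
time_s: 13.65
ee_pos: [0.5534, -0.0407, 0.3788]
eef_rot: [3.131, 0.003, 1.691]
force: [0.9, 0.2, -1.4]
grip_width: 0.0754
grip_force: 0.0
t=13.7 [12.1  12.19  1.07] [ 0.007  0.01  -1.429]
now tip [ 0.5534 -0.0407  0.1798] yaw 1.691 q [-0.14  0.33  1.54 -0.    1.26 -0.26] F [ 0.9  0.2 -1.4] w 0.0754 g 0.0
```

```bash

python3 -m jog '[[12.1,12.2,0.6,0,0,-1.43],[12.1,12.2,0.6,0,0,-1.43],[12.1,12.2,0.6,0,0,-1.43],[12.1,12.2,0.6,0,0,-1.43],[12.1,12.2,0.6,0,0,-1.43],[12.1,12.2,0.6,0,0,-1.43],[12.1,12.2,0.6,0,0,-1.43],[12.1,12.2,0.6,0,0,-1.43]]'
python3 -m jog '[[0,0,0,0,0,-0.15],[0,0,0,0,0,-0.24],[0,0,0,0,0,-0.24],[0,0,0,0,0,-0.24]]'
python3 wfit.py .66 .094 -1.59;python3 d.py 0.66 0.094 0.017 3.12
```

```text
time_s: 14.45
ee_pos: [0.6598, 0.094, 0.3655]
eef_rot: [-3.141, -0.0, 2.896]
force: [-0.0, -0.5, -0.0]
grip_width: 0.0751
grip_force: 0.0
time_s: 14.85
ee_pos: [0.6598, 0.094, 0.3657]
eef_rot: [-3.142, -0.0, 3.127]
force: [-0.3, 0.3, 0.8]
grip_width: 0.0752
grip_force: 0.0
px [315.613  184.6553] 4720 (array([ 0.6613,  0.0962, -1.5731]), np.float64(0.02643008474576271))
t=14.9 [-0.02  0.   14.97] [-0.    -0.     0.007]
now tip [0.6598 0.094  0.1667] yaw 3.127 q [ 0.09  0.59  1.19 -0.    1.35 -1.47] F [-0.5  1.2 -0.6] w 0.0751 g 0.0
```

```bash

python3 -m jog '[[0,0.1,5,0,0,-0.01],[0,0.1,10,0,0,-0.01],[0,0.1,13,0,0,-0.01],[0,0.1,14.9,0,0,-0.01],[0,0.1,14.9,0,0,-0.01]]'
python3 -m jog '[[0,0,0,0,0,0],[0,0,0,0,0,0],[0,0,0,0,0,0],[0,0,0,0,0,0],[0,0,0,0,0,0]]' 35 15
python3 -m jog '[[0,0,-5,0,0,0],[0,0,-10,0,0,0],[0,0,-10,0,0,0]]'
python3 d.py 0.5545 0.056 0.10 1.553
```

```text
time_s: 15.4
ee_pos: [0.6592, 0.0949, 0.2137]
eef_rot: [-3.141, -0.005, 3.138]
force: [0.2, -1.1, 0.6]
grip_width: 0.075
grip_force: 0.0
time_s: 15.9
ee_pos: [0.6599, 0.0949, 0.2176]
eef_rot: [3.141, 0.001, 3.14]
force: [-0.5, 0.5, 5.3]
grip_width: 0.045
grip_force: 15.0
time_s: 16.2
ee_pos: [0.6604, 0.095, 0.3247]
eef_rot: [3.141, 0.011, 3.14]
force: [0.9, -0.3, -1.2]
grip_width: 0.0451
grip_force: 15.0
t=16.2 [10.61 -3.92  2.44] [0.01  0.008 1.587]
now tip [0.6604 0.095  0.1257] yaw 3.140 q [ 0.09  0.63  1.24 -0.    1.27 -1.48] F [ 0.9 -0.3 -1.2] w 0.0451 g 15.0
```

```bash

python3 -m jog '[[10.6,-3.9,0,0,0,1.58],[10.6,-3.9,0,0,0,1.58],[10.6,-3.9,0,0,0,1.58],[10.6,-3.9,0,0,0,1.58],[10.6,-3.9,0,0,0,1.58],[10.6,-3.9,0,0,0,1.58],[10.6,-3.9,0,0,0,1.58],[10.6,-3.9,0,0,0,1.58]]'
python3 -m jog '[[0,0,2,0,0,0.15],[0,0,2,0,0,0.3],[0,0,2,0,0,0.39],[0,0,2,0,0,0.39],[0,0,2,0,0,0.39]]'
python3 d.py 0.5546 0.056 0.0225 1.553
```

```text
time_s: 17.0
ee_pos: [0.5536, 0.0561, 0.3165]
eef_rot: [-3.141, -0.0, 1.934]
force: [-0.2, 0.2, -0.7]
grip_width: 0.0448
grip_force: 15.0
time_s: 17.5
ee_pos: [0.5537, 0.0561, 0.2966]
eef_rot: [-3.142, -0.0, 1.553]
force: [-1.5, 0.4, 0.9]
grip_width: 0.0446
grip_force: 15.0
t=17.5 [-0.01  0.09  7.51] [-0. -0. -0.]
now tip [0.5537 0.0561 0.0976] yaw 1.553 q [0.04 0.43 1.62 0.   1.1  0.05] F [-1.5  0.4  0.9] w 0.0446 g 15.0
```

```bash

python3 -m jog '[[0,0.09,3,0,0,0],[0,0.09,6,0,0,0],[0,0.09,6.8,0,0,0],[0,0.09,7.5,0,0,0],[0,0.09,7.5,0,0,0]]'
python3 -m jog '[[-0.3,0,0,0,0,0],[-0.6,0,0,0,0,0],[-0.8,0,0,0,0,0],[-0.9,0,0,0,0,0]]'
python3 -m jog '[[-0.1,0,0,0,0,0],[-0.2,0,0,0,0,0],[-0.3,0,0,0,0,0],[-0.3,0,0,0,0,0]]'
```

```text
time_s: 18.0
ee_pos: [0.5549, 0.0561, 0.2222]
eef_rot: [3.141, -0.0, 1.551]
force: [0.3, -1.0, -0.6]
grip_width: 0.0448
grip_force: 15.0
time_s: 18.4
ee_pos: [0.5545, 0.0468, 0.2221]
eef_rot: [3.141, -0.0, 1.55]
force: [0.5, 0.3, 1.2]
grip_width: 0.0446
grip_force: 15.0
time_s: 18.8
ee_pos: [0.5544, 0.0443, 0.2218]
eef_rot: [3.142, -0.001, 1.55]
force: [-0.6, 5.1, 0.4]
grip_width: 0.0447
grip_force: 15.0
```

```bash

python3 -m jog '[[0,0,0,0,0,0],[0,0,0,0,0,0],[0,0,0,0,0,0]]' 66
python3 -m jog '[[0,0,-5,0,0,0],[0,0,-10,0,0,0],[0,0,-15,0,0,0],[0,0,-15,0,0,0.14]]' 80
python3 d.py 0.586 0.347 0.17 0.28
```

```text
time_s: 19.1
ee_pos: [0.5544, 0.044, 0.2218]
eef_rot: [3.142, 0.0, 1.55]
force: [-0.3, 0.3, 0.5]
grip_width: 0.0617
grip_force: 0.0
time_s: 19.5
ee_pos: [0.5547, 0.0441, 0.3788]
eef_rot: [3.131, -0.002, 1.409]
force: [1.2, -0.2, -0.7]
grip_width: 0.0755
grip_force: 0.0
t=19.5 [30.4  -1.79  1.01] [ 0.008 -0.008  1.129]
now tip [0.5547 0.0441 0.1798] yaw 1.409 q [ 0.01  0.33  1.54 -0.    1.26  0.17] F [ 1.2 -0.2 -0.7] w 0.0755 g 0.0
```

```bash

python3 -m jog '[[30.4,-1.8,0.6,0,0,1.13],[30.4,-1.8,0.6,0,0,1.13],[30.4,-1.8,0.6,0,0,1.13],[30.4,-1.8,0.6,0,0,1.13],[30.4,-1.8,0.6,0,0,1.13],[30.4,-1.8,0.6,0,0,1.13],[30.4,-1.8,0.6,0,0,1.13],[30.4,-1.8,0.6,0,0,1.13]]'
python3 d.py 0.586 0.347 0.17 0.28
python3 wfit.py .585 .347 1.85
```

```text
time_s: 20.3
ee_pos: [0.5848, 0.3497, 0.3648]
eef_rot: [3.141, 0.001, 0.277]
force: [0.0, -0.4, 0.3]
grip_width: 0.0749
grip_force: 0.0
t=20.3 [ 0.04  0.29 -0.42] [ 0.     0.001 -0.003]
now tip [0.5848 0.3497 0.1658] yaw 0.277 q [0.49 0.63 1.14 0.   1.37 1.78] F [ 0.  -0.4  0.3] w 0.0749 g 0.0
px [317.1239 185.3995] 62949 (array([0.5871, 0.3482, 1.8356]), np.float64(0.9265397385184833))
```

View pics/last_wrist.png

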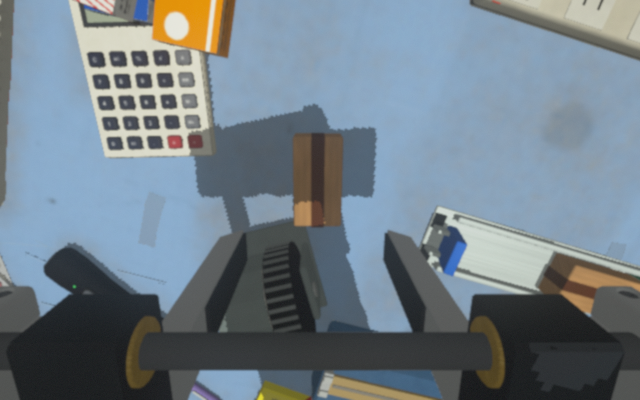

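The filler is at columns 293–342, centred and square between the fingers. The counter is clear below it, at rows 225 and beyond. I'll grasp it.

```bash

python3 -m jog '[[0,0,5,0,0,0],[0,0,10,0,0,0],[0,0,13,0,0,0],[0,0,14.9,0,0,0],[0,0,14.9,0,0,0]]'
python3 -m jog '[[0,0,0,0,0,0],[0,0,0,0,0,0],[0,0,0,0,0,0],[0,0,0,0,0,0],[0,0,0,0,0,0]]' 35 15
python3 -m jog '[[0,0,-5,0,0,0],[0,0,-10,0,0,0],[0,0,-12,0,0,0]]'
python3 d.py 0.5558 0.140 0.12 1.553
```

```text
time_s: 20.85
ee_pos: [0.5849, 0.3463, 0.2137]
eef_rot: [3.141, 0.005, 0.282]
force: [-0.9, -0.5, -0.2]
grip_width: 0.0751
grip_force: 0.0
time_s: 21.35
ee_pos: [0.5854, 0.3471, 0.2177]
eef_rot: [-3.141, -0.001, 0.28]
force: [0.1, -1.5, 5.7]
grip_width: 0.0448
grip_force: 15.0
time_s: 21.65
ee_pos: [0.5854, 0.3471, 0.3424]
eef_rot: [-3.14, -0.007, 0.28]
force: [-0.5, 0.1, -0.4]
grip_width: 0.0449
grip_force: 15.0
t=21.6 [-8.59 19.09  2.26] [ 0.003 -0.006 -1.273]
now tip [0.5854 0.3471 0.1434] yaw 0.280 q [ 0.48  0.64  1.17 -0.    1.32  1.77] F [-0.5  0.1 -0.4] w 0.0449 g 15.0
```

```bash

python3 -m jog '[[-8.6,19.3,0,0,0,-1.27],[-8.6,19.3,0,0,0,-1.27],[-8.6,19.3,0,0,0,-1.27],[-8.6,19.3,0,0,0,-1.27],[-8.6,19.3,0,0,0,-1.27],[-8.6,19.3,0,0,0,-1.27],[-8.6,19.3,0,0,0,-1.27],[-8.6,19.3,0,0,0,-1.27]]'
python3 -m jog '[[0,0,3,0,0,-0.07],[0,0,4,0,0,-0.07],[0,0,4,0,0,-0.07]]'
python3 d.py 0.5560 0.138 0.0225 1.553
```

```text
time_s: 22.45
ee_pos: [0.5559, 0.1375, 0.337]
eef_rot: [3.141, -0.0, 1.477]
force: [-0.1, -0.1, -0.7]
grip_width: 0.0449
grip_force: 15.0
time_s: 22.75
ee_pos: [0.5558, 0.1378, 0.2954]
eef_rot: [-3.139, 0.001, 1.539]
force: [-0.2, 0.6, -0.4]
grip_width: 0.0451
grip_force: 15.0
t=22.8 [0.03 0.05 7.39] [-0.003  0.001 -0.014]
now tip [0.5558 0.1378 0.0964] yaw 1.539 q [ 0.18  0.46  1.57 -0.    1.12  0.21] F [-0.2  0.6 -0.4] w 0.0451 g 15.0
```

```bash

python3 -m jog '[[0,0.03,3,0,0,-0.01],[0,0.03,6,0,0,-0.01],[0,0.03,6.8,0,0,-0.01],[0,0.03,7.4,0,0,-0.01],[0,0.03,7.4,0,0,-0.01]]'
python3 -m jog '[[-0.3,0,0,0,0,0],[-0.6,0,0,0,0,0],[-0.7,0,0,0,0,0]]'
python3 -m jog '[[-0.1,0,0,0,0,0],[-0.2,0,0,0,0,0],[-0.3,0,0,0,0,0],[-0.3,0,0,0,0,0]]'
```

```text
time_s: 23.25
ee_pos: [0.5566, 0.1378, 0.2235]
eef_rot: [3.141, -0.0, 1.551]
force: [0.6, -0.2, -0.2]
grip_width: 0.045
grip_force: 15.0
time_s: 23.55
ee_pos: [0.5563, 0.1304, 0.2235]
eef_rot: [3.141, -0.0, 1.551]
force: [-0.3, 0.3, -0.8]
grip_width: 0.0446
grip_force: 15.0
time_s: 23.95
ee_pos: [0.5561, 0.1277, 0.2227]
eef_rot: [-3.142, 0.0, 1.551]
force: [0.6, 0.6, -0.6]
grip_width: 0.0449
grip_force: 15.0
```

```bash

python3 -m jog '[[-0.1,0,0,0,0,0],[-0.2,0,0,0,0,0],[-0.3,0,0,0,0,0],[-0.3,0,0,0,0,0]]'
python3 -m jog '[[-0.1,0,0,0,0,0],[-0.15,0,0,0,0,0],[-0.15,0,0,0,0,0]]'
python3 d.py 0.5558 0.1247 0.0225 1.553
```

```text
time_s: 24.35
ee_pos: [0.5559, 0.126, 0.223]
eef_rot: [3.141, -0.003, 1.551]
force: [-0.4, 13.8, 0.2]
grip_width: 0.0447
grip_force: 15.0
time_s: 24.65
ee_pos: [0.5559, 0.125, 0.223]
eef_rot: [3.141, -0.004, 1.552]
force: [-1.0, 17.7, 0.1]
grip_width: 0.0446
grip_force: 15.0
t=24.6 [-0.03 -0.01  0.15] [ 0.001 -0.004 -0.001]
now tip [0.5559 0.125  0.024 ] yaw 1.552 q [0.16 0.55 1.62 0.   0.97 0.17] F [-1.  17.7  0.1] w 0.0446 g 15.0
```

```bash

python3 -m jog '[[0,0,0,0,0,0],[0,0,0,0,0,0],[0,0,0,0,0,0]]' 66
python3 -m jog '[[0,0,-5,0,0,0],[0,0,-10,0,0,0],[0,0,-15,0,0,0],[-5,0,-19,0,0,0],[-10,0,-19,0,0,0],[-10,0,-19,0,0,0]]' 80
python3 -m jog '[[-25,2.5,0,0,0,0],[-25,2.5,0,0,0,0],[-25,2.5,0,0,0,0],[-25,2.5,0,0,0,0],[-25,2.5,0,0,0,0],[-25,2.5,0,0,0,0],[-25,2.5,0,0,0,0]]'
python3 d.py 0.58 -0.27 0.2 1.553; python3 snap.py w5.png
```

```text
time_s: 24.95
ee_pos: [0.556, 0.1231, 0.2227]
eef_rot: [-3.142, 0.0, 1.551]
force: [-1.0, -0.5, 0.6]
grip_width: 0.0615
grip_force: 0.0
time_s: 25.55
ee_pos: [0.5537, 0.0198, 0.4144]
eef_rot: [3.139, 0.001, 1.548]
force: [0.2, 0.4, 0.1]
grip_width: 0.0753
grip_force: 0.0
time_s: 26.25
ee_pos: [0.5741, -0.2278, 0.4119]
eef_rot: [-3.14, -0.001, 1.549]
force: [0.2, 0.6, -0.3]
grip_width: 0.0753
grip_force: 0.0
t=26.2 [-4.2   0.68  1.29] [-0.001 -0.001 -0.004]
now tip [ 0.5741 -0.2278  0.2129] yaw 1.549 q [-0.44  0.45  1.3   0.    1.39 -0.42] F [ 0.2  0.6 -0.3] w 0.0753 g 0.0
```

View pics/w5.png

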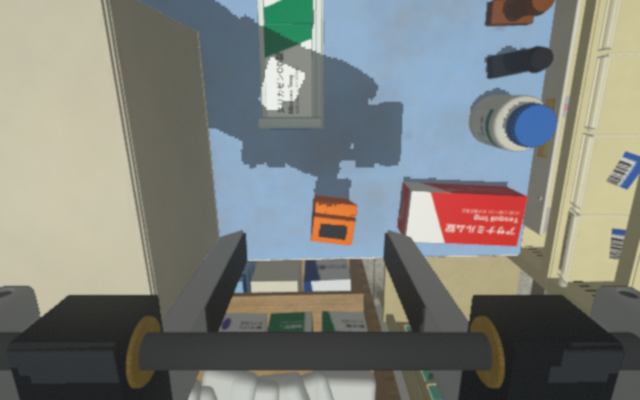

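The wedge is at rows 197–243, columns 312–354, near the table edge. The red box and white bottle are to its right. I'll fit its pose with the orange mask from the top and wrist cameras.

```bash
cat > wedge.py <<'E'
from h import *
np.set_printoptions(precision=4,suppress=True)
import sys
cs=[];ms=[]
for n in sys.argv[1:]:
    c=ctrl.camera(n);h=cv2.cvtColor(c['img'],cv2.COLOR_BGR2HSV)
    m=((h[...,0]<17)&(h[...,1]>140)&(h[...,2]>60)).astype(np.uint8)
    u=proj(c,np.array([[.59,-.27,.05]]))[0].astype(int);w=np.zeros_like(m);w[max(u[1]-45,0):u[1]+45,max(u[0]-45,0):u[0]+45]=1;m*=w
    k,l,st,_=cv2.connectedComponentsWithStats(m);i=1+np.argmax(st[1:,4]);m=(l==i).astype(np.uint8)
    hh=cv2.findContours(m,cv2.RETR_EXTERNAL,cv2.CHAIN_APPROX_NONE)[0][0];f=np.zeros_like(m);cv2.drawContours(f,[hh],-1,1,-1)
    print(n,u,st[i]);cs.append(c);ms.append(f.astype(float))
    b=st[i];a=c['img'][b[1]-15:b[1]+b[3]+15,b[0]-15:b[0]+b[2]+15];cv2.imwrite(f'pics/wz_{n}.png',cv2.resize(a,(300,int(300*a.shape[0]/a.shape[1])),interpolation=cv2.INTER_CUBIC))
for y in(0,1.57,3.14,-1.57):
    print(y,*fit(cs,ms,WEDGE,[.588,-.27,y],S=2))
    for c,m in zip(cs,ms): print('   ',*fit([c],[m],WEDGE,[.588,-.27,y],S=2))
E
python3 wedge.py top wrist scene
python3 - <<'E'
import cv2,numpy as np
a=[cv2.imread(f'pics/wz_{n}.png') for n in('top','wrist','scene')]
H=max(x.shape[0] for x in a);cv2.imwrite('pics/wz.png',np.hstack([cv2.copyMakeBorder(x[:,:260],0,H-x.shape[0],0,6,0) for x in a])[:600])
E
```

```text
top [423 213] [413 168  12  14 129]
wrist [330 219] [ 311  202   45   44 1246]
scene [382 182] [337 164  24  23 299]
0 [ 0.5941 -0.2754  0.5405] 5.094160062296304
    [ 0.491  -0.1799  0.277 ] 2.5290697674418605
    [ 0.5901 -0.2743 -0.0435] 0.24907521578298397
    [ 6.3321 -8.1469  1.53  ] 1.0
1.57 [ 0.5979 -0.2699  1.3286] 5.528966335927132
    [ 0.5999 -0.2236  0.6083] 2.612403100775194
    [ 0.5973 -0.2682  1.3647] 0.4599260172626387
    [ 3.1867 -9.608   1.5204] 1.0
3.14 [ 0.5893 -0.2666  3.7038] 5.920765685448165
    [ 0.5254 -0.2324  3.5774] 3.12984496124031
    [ 0.5908 -0.2593  3.097 ] 0.5564118372379778
    [ 9.1056 -6.5259  4.6327] 1.0
-1.57 [ 0.5897 -0.2728  0.5173] 5.155963579163675
    [ 0.4704 -0.1598  0.1916] 2.554263565891473
    [ 0.5828 -0.2678 -1.6194] 0.47888409371146734
    [ 8.3629 -5.9377 -0.682 ] 1.0
```

View pics/wz.png

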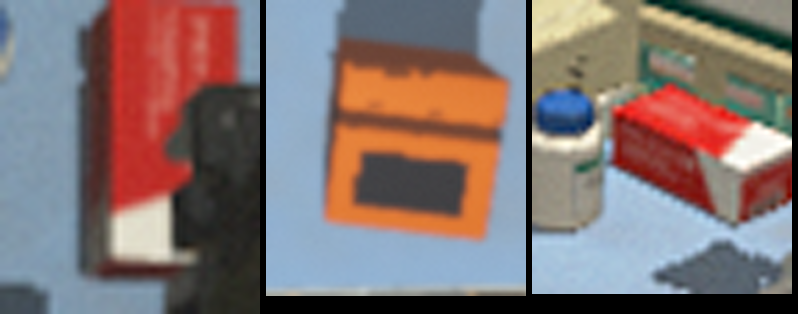

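```bash
cat > wedge.py <<'E'
from h import *
import sys
np.set_printoptions(precision=4,suppress=True)
cs=[];ms=[]
for n in sys.argv[1:]:
    if n in('top0','scene0'):
        c=ctrl.camera(n[:-1]);c['img']=cv2.imread(f'pics/{n}.png')
    else: c=ctrl.camera(n)
    h=cv2.cvtColor(c['img'],cv2.COLOR_BGR2HSV)
    m=((h[...,0]<19)&(h[...,0]>4)&(h[...,1]>110)&(h[...,2]>30)).astype(np.uint8)
    u=proj(c,np.array([[.588,-.27,.05]]))[0].astype(int);w=np.zeros_like(m);w[max(u[1]-45,0):u[1]+45,max(u[0]-45,0):u[0]+45]=1;m*=w
    k,l,st,_=cv2.connectedComponentsWithStats(m);i=1+np.argmax(st[1:,4]);m=(l==i).astype(np.uint8)
    hh=cv2.findContours(m,cv2.RETR_EXTERNAL,cv2.CHAIN_APPROX_NONE)[0];hh=max(hh,key=cv2.contourArea);f=np.zeros_like(m);cv2.drawContours(f,[hh],-1,1,-1)
    print(n,u,st[i]);cs.append(c);ms.append(f.astype(float))
for y in(0,1.57,3.14,-1.57):
    if len(cs)>1: print(y,*fit(cs,ms,WEDGE,[.588,-.27,y],S=2))
    for c,m in zip(cs,ms): print('   ',y,*fit([c],[m],WEDGE,[.588,-.27,y],S=4))
E
python3 wedge.py top0 wrist
```

```text
top0 [423 214] [417 206  15  17 169]
wrist [328 219] [ 311  198   45   48 1491]
0 [ 0.5902 -0.275  -0.0501] 0.3694164638070455
    0 [ 0.5902 -0.2754 -0.0558] 0.21369949494949494
    0 [ 0.5899 -0.2743 -0.0657] 0.11596260387811634
1.57 [ 0.5966 -0.2674  1.4401] 0.7218269957189625
    1.57 [ 0.5959 -0.2684  1.4159] 0.38099747474747475
    1.57 [ 0.5973 -0.2677  1.4215] 0.3075138504155125
3.14 [ 0.5905 -0.2638  3.0932] 0.9610474551610286
    3.14 [ 0.5907 -0.2619  3.046 ] 0.5321969696969697
    3.14 [ 0.5909 -0.2594  3.0788] 0.39040858725761773
-1.57 [ 0.5831 -0.2671 -1.6407] 0.8396443660986597
    -1.57 [ 0.5835 -0.2759 -1.1874] 0.4567550505050505
    -1.57 [ 0.5829 -0.2682 -1.6196] 0.31849030470914125
```

The best fit, from both cameras, is the wedge at (0.590, -0.2745) with yaw -0.06. Its slanted face already points towards +y. I'll grip its ribbed sides near the top.

```bash

python3 d.py 0.5905 -0.2695 0.10 1.51 
python3 -m jog '[[-4.2,1.65,4,0,0,0.04],[-4.2,1.65,8,0,0,0.04],[-4.2,1.65,11.3,0,0,0.04],[-4.2,1.65,11.3,0,0,0.04]]' 62 10
python3 d.py 0.5905 -0.2695 0.042 1.51
```

```text
t=26.6 [-4.32  1.69 11.4 ] [0.    0.    0.043]
now tip [ 0.5743 -0.226   0.214 ] yaw 1.553 q [-0.43  0.45  1.3   0.    1.39 -0.42] F [ 0.2 -0.5  0.9] w 0.0751 g 0.0
time_s: 26.95
ee_pos: [0.5894, -0.2688, 0.2949]
eef_rot: [-3.134, -0.003, 1.512]
force: [-0.0, -0.5, -0.7]
grip_width: 0.0587
grip_force: 0.0
t=26.9 [-0.09  0.16  5.39] [-0.007 -0.003  0.002]
now tip [ 0.5894 -0.2688  0.0959] yaw 1.512 q [-0.48  0.62  1.33 -0.    1.21 -0.43] F [-0.  -0.5 -0.7] w 0.0587 g 0.0
```

```bash

python3 -m jog '[[0,0.1,2,0,0,0],[0,0.1,4,0,0,0],[0,0.1,5.6,0,0,0],[0,0.1,5.6,0,0,0]]'
python3 -m jog '[[0,0,0,0,0,0],[0,0,0,0,0,0],[0,0,0,0,0,0],[0,0,0,0,0,0],[0,0,0,0,0,0]]' 25 30
python3 d.py 0.5905 -0.2695 0.042 1.51
python3 -m jog '[[0,0,-5,0,0,0],[0,0,-10,0,0,0],[0,0,-15,0,0,0],[0,0,-17,0,0,0],[0,0,-17,0,0,0]]'
python3 d.py 0.5563 0.182 0.2 1.553
```

```text
time_s: 27.35
ee_pos: [0.5909, -0.269, 0.2431]
eef_rot: [-3.14, -0.001, 1.512]
force: [0.1, -0.1, -0.2]
grip_width: 0.0583
grip_force: 0.0
time_s: 27.85
ee_pos: [0.5911, -0.2696, 0.2451]
eef_rot: [3.14, 0.001, 1.511]
force: [-1.0, -0.0, 7.4]
grip_width: 0.0403
grip_force: 29.6
t=27.9 [ 0.01 -0.06  0.41] [0.002 0.001 0.001]
now tip [ 0.5911 -0.2696  0.0461] yaw 1.511 q [-0.48  0.68  1.35  0.    1.11 -0.42] F [-1.  -0.   7.4] w 0.0403 g 29.6
time_s: 28.35
ee_pos: [0.5907, -0.2694, 0.4176]
eef_rot: [3.136, 0.003, 1.511]
force: [-0.3, 0.2, -0.2]
grip_width: 0.0405
grip_force: 29.6
t=28.4 [44.86 -6.12  1.72] [ 0.006  0.003 -0.042]
now tip [ 0.5907 -0.2694  0.2186] yaw 1.511 q [-0.48  0.52  1.19 -0.    1.43 -0.42] F [-0.3  0.2 -0.2] w 0.0405 g 29.6
```

```bash

python3 -m jog '[[45.5,-6.0,0,0,0,-0.04],[45.5,-6.0,0,0,0,-0.04],[45.5,-6.0,0,0,0,-0.04],[45.5,-6.0,0,0,0,-0.04],[45.5,-6.0,0,0,0,-0.04],[45.5,-6.0,0,0,0,-0.04],[45.5,-6.0,0,0,0,-0.04],[45.5,-6.0,0,0,0,-0.04]]'
python3 -m jog '[[6,-0.8,3,0,0,0],[6,-0.8,6,0,0,0],[6,-0.8,6,0,0,0],[6,-0.8,6,0,0,0]]'
python3 d.py 0.557 0.191 0.12 1.553
```

```text
time_s: 29.15
ee_pos: [0.5616, 0.1314, 0.4119]
eef_rot: [-3.139, 0.0, 1.551]
force: [-0.0, 0.2, -0.5]
grip_width: 0.0403
grip_force: 29.6
time_s: 29.55
ee_pos: [0.5554, 0.1893, 0.3528]
eef_rot: [-3.139, 0.001, 1.552]
force: [0.7, -0.1, 0.3]
grip_width: 0.0405
grip_force: 29.6
t=29.6 [0.17 0.16 3.38] [-0.002  0.001 -0.001]
now tip [0.5554 0.1893 0.1538] yaw 1.552 q [ 0.27  0.43  1.47 -0.    1.24  0.29] F [ 0.7 -0.1  0.3] w 0.0405 g 29.6
```

```bash

python3 -m jog '[[0.15,0.15,2,0,0,0],[0.15,0.15,4,0,0,0],[0.15,0.15,5.5,0,0,0],[0.15,0.15,6.3,0,0,0],[0.15,0.15,6.3,0,0,0]]'
python3 d.py 0.557 0.191 0.09 1.553
python3 -m jog '[[0.2,0,0,0,0,0],[0.3,0,0,0,0,0],[0.3,0,0,0,0,0]]'
python3 -m jog '[[0.1,0,0,0,0,0],[0.2,0,0,0,0,0],[0.2,0,0,0,0,0]]'
```

```text
time_s: 30.05
ee_pos: [0.5571, 0.1905, 0.2904]
eef_rot: [-3.141, 0.0, 1.551]
force: [1.0, -0.4, -0.3]
grip_width: 0.0402
grip_force: 29.6
t=30.1 [ 0.05 -0.01  0.14] [-0.001  0.    -0.002]
now tip [0.5571 0.1905 0.0914] yaw 1.551 q [ 0.27  0.5   1.52 -0.    1.12  0.29] F [ 1.  -0.4 -0.3] w 0.0402 g 29.6
time_s: 30.35
ee_pos: [0.5571, 0.1943, 0.2915]
eef_rot: [3.141, -0.0, 1.552]
force: [0.5, 0.5, 0.1]
grip_width: 0.0404
grip_force: 29.6
time_s: 30.65
ee_pos: [0.5571, 0.1959, 0.2911]
eef_rot: [3.141, 0.001, 1.551]
force: [-0.2, -5.2, 3.2]
grip_width: 0.0405
grip_force: 29.6
```

```bash

python3 -m jog '[[-0.45,0,0,0,0,0],[-0.5,0,0.6,0,0,0],[-0.5,0,1.2,0,0,0],[-0.55,0,1.6,0,0,0],[-0.6,0,2.0,0,0,0],[-0.6,0,2.0,0,0,0]]'
python3 d.py 0.557 0.191 0.09 1.553
```

```text
time_s: 31.25
ee_pos: [0.5568, 0.1901, 0.27]
eef_rot: [-3.141, 0.0, 1.551]
force: [-0.5, 1.1, -0.8]
grip_width: 0.04
grip_force: 29.6
t=31.2 [ 0.09  0.02 -1.9 ] [-0.001  0.    -0.002]
now tip [0.5568 0.1901 0.071 ] yaw 1.551 q [0.27 0.52 1.54 0.   1.08 0.29] F [-0.5  1.1 -0.8] w 0.0400 g 29.6
```

Foot is now at about 25 mm, below the row's top edge, with no contact. I'll continue down and press.

```bash

python3 -m jog '[[-0.05,0,0.4,0,0,0],[-0.1,0,0.8,0,0,0],[-0.13,0,1.1,0,0,0],[-0.13,0,1.1,0,0,0]]'
python3 -m jog '[[0,0,0.2,0,0,0],[0,0,0.3,0,0,0],[0,0,0.3,0,0,0]]'
python3 d.py 0.557 0.191 0.09 1.553
```

```text
time_s: 31.65
ee_pos: [0.5571, 0.189, 0.26]
eef_rot: [3.14, -0.001, 1.552]
force: [1.9, 3.1, -0.6]
grip_width: 0.0399
grip_force: 29.6
time_s: 31.95
ee_pos: [0.5571, 0.189, 0.2576]
eef_rot: [3.14, -0.001, 1.552]
force: [0.7, 2.0, 6.9]
grip_width: 0.0399
grip_force: 29.9
t=31.9 [ 0.2  -0.01 -3.13] [ 0.002 -0.001 -0.001]
now tip [0.5571 0.189  0.0586] yaw 1.552 q [0.26 0.54 1.55 0.   1.05 0.28] F [0.7 2.  6.9] w 0.0399 g 29.9
```

```bash

python3 -m jog '[[0,0,0.15,0,0,0],[0,0,0.3,0,0,0],[0,0,0.3,0,0,0]]'
python3 -m jog '[[0,0,0.1,0,0,0],[0,0,0.2,0,0,0],[0,0,0.2,0,0,0]]'
```

```text
time_s: 32.25
ee_pos: [0.5573, 0.189, 0.2564]
eef_rot: [3.138, -0.001, 1.551]
force: [-5.6, -0.6, 24.3]
grip_width: 0.0396
grip_force: 30.0
time_s: 32.55
ee_pos: [0.5573, 0.189, 0.2557]
eef_rot: [3.138, -0.001, 1.551]
force: [-12.5, -1.2, 38.9]
grip_width: 0.0398
grip_force: 30.0
```

```bash

python3 -m jog '[[0,0,-0.3,0,0,0],[0,0,-0.3,0,0,0],[0,0,-0.3,0,0,0],[0,0,-0.3,0,0,0]]' 62
python3 -m jog '[[0,0,-4,0,0,0],[0,0,-7,0,0,0],[0,0,-7,0,0,0]]'
python3 -m jog '[[-0.5,0,0,0,0,0],[-0.5,0,0,0,0,0],[-0.5,0,0,0,0,0],[-0.5,0,0,0,0,0],[-0.5,0,0,0,0,0]]' 0
python3 d.py 0.557 0.189 0.09 1.553
```

```text
time_s: 32.95
ee_pos: [0.5568, 0.1887, 0.2542]
eef_rot: [-3.141, 0.0, 1.551]
force: [0.5, 0.2, -0.1]
grip_width: 0.0583
grip_force: 0.0
time_s: 33.25
ee_pos: [0.5574, 0.1889, 0.3286]
eef_rot: [3.136, -0.002, 1.551]
force: [0.7, 0.0, 0.1]
grip_width: 0.0584
grip_force: 0.0
time_s: 33.75
ee_pos: [0.5568, 0.1838, 0.3242]
eef_rot: [-3.141, 0.0, 1.551]
force: [0.6, -0.3, 0.0]
grip_width: 0.022
grip_force: 0.0
t=33.8 [0.52 0.02 3.52] [-0.001  0.    -0.002]
now tip [0.5568 0.1838 0.1252] yaw 1.551 q [ 0.26  0.45  1.5  -0.    1.18  0.28] F [ 0.6 -0.3  0. ] w 0.0220 g 0.0
```

```bash

python3 -m jog '[[0.4,0,2,0,0,0],[0.4,0,3.2,0,0,0],[0.4,0,3.5,0,0,0],[0.4,0,3.5,0,0,0]]'
python3 -m jog '[[0,0,0.15,0,0,0],[0,0,0.3,0,0,0],[0,0,0.3,0,0,0]]'
python3 d.py 0.557 0.189 0.09 1.553
```

```text
time_s: 34.15
ee_pos: [0.5569, 0.1877, 0.2894]
eef_rot: [-3.141, 0.0, 1.551]
force: [-0.2, 0.2, 0.2]
grip_width: 0.0006
grip_force: 0.0
time_s: 34.45
ee_pos: [0.5569, 0.1877, 0.2869]
eef_rot: [3.141, -0.0, 1.551]
force: [0.1, -0.3, -0.7]
grip_width: 0.0003
grip_force: 0.0
t=34.5 [ 0.13  0.01 -0.21] [ 0.    -0.    -0.002]
now tip [0.5569 0.1877 0.0879] yaw 1.551 q [0.26 0.5  1.53 0.   1.11 0.28] F [ 0.1 -0.3 -0.7] w 0.0003 g 0.0
```

```bash

python3 -m jog '[[0,0,0.1,0,0,0],[0,0,0.25,0,0,0],[0,0,0.25,0,0,0]]'
python3 -m jog '[[0,0,0.1,0,0,0],[0,0,0.15,0,0,0],[0,0,0.15,0,0,0]]'
```

```text
time_s: 34.75
ee_pos: [0.557, 0.1878, 0.2858]
eef_rot: [3.14, -0.0, 1.551]
force: [-5.7, -1.8, 13.7]
grip_width: 0.0007
grip_force: 6.7
time_s: 35.05
ee_pos: [0.5571, 0.1877, 0.2856]
eef_rot: [3.139, -0.0, 1.551]
force: [-9.3, -3.7, 25.6]
grip_width: 0.0003
grip_force: 12.6
```

The wedge top stands at z = 86.6 mm, so the foot is at rack z = 11.6 mm, and it holds 25 N. It is jammed. Now I'll go to the counter.

```bash

python3 -m jog '[[0,0,-5,0,0,0],[0,0,-10,0,0,0],[0,0,-14,0,0,0],[0,0,-16,0,0,0],[0,0,-16,0,0,0]]'
python3 d.py .355 .304 .24 .573
python3 - <<'E'
from h import *
c=ctrl.camera('wrist');o=ctrl.get_obs();np.set_printoptions(precision=3,suppress=True)
print(-c['R'].T@c['t']-o['ee_pos'],c['R'])
E
```

```text
time_s: 35.55
ee_pos: [0.5567, 0.1877, 0.4461]
eef_rot: [3.136, -0.002, 1.551]
force: [-0.1, 0.4, -0.4]
grip_width: 0.0005
grip_force: 0.0
t=35.5 [ 11.23 -20.39   0.61] [ 0.004 -0.004  0.978]
now tip [0.5567 0.1877 0.2471] yaw 1.551 q [0.26 0.36 1.35 0.   1.43 0.28] F [-0.1  0.4 -0.4] w 0.0005 g 0.0
[ 0.002  0.08  -0.018] [[ 1.    -0.02   0.006]
 [-0.021 -0.961  0.275]
 [ 0.001 -0.275 -0.961]]
```

```bash

python3 -m jog '[[18,-10,0,0,0,-1.2],[18,-10,0,0,0,-1.2],[18,-10,0,0,0,-1.2],[18,-10,0,0,0,-1.2],[18,-10,0,0,0,-1.2],[18,-10,0,0,0,-1.2],[18,-10,0,0,0,-1.2],[18,-10,0,0,0,-1.2]]'
python3 -m jog '[[0,0,0,0,0,-0.95],[0,0,0,0,0,-0.95],[0,0,0,0,0,-0.95],[0,0,0,0,0,-0.95],[0,0,0,0,0,-0.95],[0,0,0,0,0,-0.95],[0,0,0,0,0,-0.95],[0,0,4,0,0,-0.95]]'
python3 d.py .456 .369 .2 -2.573; python3 snap.py w6.png; python3 - <<'E'
from h import *
c=dict(np.load('pics/w6.png.npz'));
print(proj(c,np.array([[.4392,.3577,.09],[.4835,.3467,.102]])))
cv2.imwrite('pics/w6r.png',cv2.rotate(c['img'],cv2.ROTATE_180))
E
```

```text
time_s: 36.4
ee_pos: [0.4603, 0.3699, 0.4406]
eef_rot: [-3.139, -0.002, 2.758]
force: [-0.1, 0.6, -0.1]
grip_width: 0.0004
grip_force: 0.0
time_s: 37.2
ee_pos: [0.4606, 0.3698, 0.4048]
eef_rot: [3.141, 0.006, -2.58]
force: [0.4, 0.0, -0.4]
grip_width: 0.0003
grip_force: 0.0
t=37.2 [0.43 0.17 0.58] [ 0.     0.006 -0.007]
now tip [0.4606 0.3698 0.2058] yaw -2.580 q [ 0.61  0.39  1.4  -0.    1.35 -1.52] F [ 0.4  0.  -0.4] w 0.0003 g 0.0
[[316.86405145 160.51899488]
 [277.31827168 200.80990264]]
```

View pics/w6r.png

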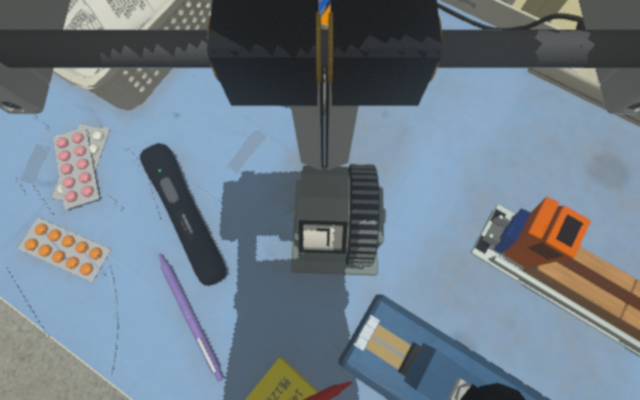

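```bash
python3 - <<'E'
import cv2
a=cv2.imread('pics/w6r.png')[205:265,285:395];cv2.imwrite('pics/w6z.png',cv2.resize(a,None,fx=5,fy=5,interpolation=cv2.INTER_CUBIC))
E
```

```text
(no output)
```

View pics/w6z.png

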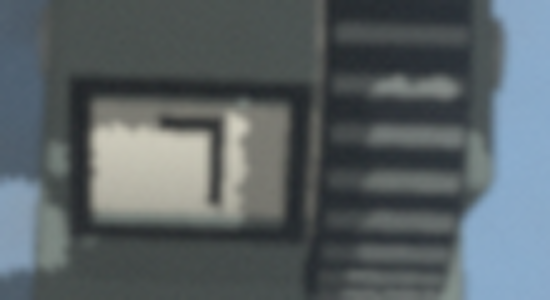

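The window shows 7, centred (crop rows 118–205, window centre 160). It needs to go down 5 digits, so the wheel top must roll about 151 mm towards the robot. I'll do this in four strokes with the closed fingertips.

```bash

python3 d.py .4851 .3442 .125 -2.573 .5010 .3545 .110 -2.573
```

```text
t=37.2 [-0.84 -3.46  7.08] [-0.    -0.007 -0.008]
t=37.2 [-2.75 -3.44  8.57] [-0.    -0.007 -0.008]
now tip [0.46   0.3694 0.1959] yaw -2.581 q [ 0.61  0.4   1.41 -0.    1.34 -1.52] F [-1.5  0.4 -7. ] w 0.0007 g 0.0
```

```bash

python3 -m jog '[[-0.8,-3.4,3,0,0,-0.008],[-0.8,-3.4,6,0,0,-0.008],[-0.8,-3.4,8.4,0,0,-0.008],[-0.8,-3.4,8.4,0,0,-0.008]]'
python3 d.py .4851 .3442 .103 -2.573
python3 -m jog '[[0,0,0.2,0,0,0],[0,0,0.4,0,0,0],[0,0,0.6,0,0,0],[0,0,0.6,0,0,0]]'
python3 -m jog '[[0,0,0.1,0,0,0],[0,0,0.2,0,0,0],[0,0,0.2,0,0,0]]'
python3 d.py .4851 .3442 .103 -2.573
```

```text
time_s: 37.65
ee_pos: [0.4848, 0.3446, 0.3145]
eef_rot: [3.141, -0.008, -2.574]
force: [-0.0, -1.1, -0.1]
grip_width: 0.0005
grip_force: 0.0
t=37.6 [-0.01 -0.05  1.25] [ 0.    -0.008 -0.001]
now tip [0.4848 0.3446 0.1155] yaw -2.574 q [ 0.56  0.48  1.48  0.    1.18 -1.58] F [-0.  -1.1 -0.1] w 0.0005 g 0.0
time_s: 38.05
ee_pos: [0.4852, 0.3452, 0.3132]
eef_rot: [3.142, 0.001, -2.574]
force: [0.1, -0.9, -0.4]
grip_width: 0.0006
grip_force: 0.0
time_s: 38.35
ee_pos: [0.4852, 0.3451, 0.3107]
eef_rot: [3.142, -0.0, -2.574]
force: [-0.6, 0.2, -0.5]
grip_width: 0.0002
grip_force: 0.0
t=38.4 [ 0.06 -0.07  0.87] [ 0.    -0.    -0.001]
now tip [0.4852 0.3451 0.1117] yaw -2.574 q [ 0.56  0.49  1.49  0.    1.17 -1.58] F [-0.6  0.2 -0.5] w 0.0002 g 0.0
```

```bash

python3 -m jog '[[0,0,0.3,0,0,0],[0,0,0.6,0,0,0],[0,0,0.7,0,0,0],[0,0,0.7,0,0,0]]'
python3 -m jog '[[0,0,0.1,0,0,0],[0,0,0.2,0,0,0],[0,0,0.2,0,0,0]]'
python3 -m jog '[[0,0,0.05,0,0,0],[0,0,0.1,0,0,0],[0,0,0.1,0,0,0]]'
```

```text
time_s: 38.75
ee_pos: [0.4852, 0.3451, 0.3034]
eef_rot: [-3.142, -0.001, -2.574]
force: [0.9, -0.3, -0.3]
grip_width: 0.0004
grip_force: 0.0
time_s: 39.05
ee_pos: [0.4852, 0.3451, 0.3016]
eef_rot: [3.142, -0.0, -2.574]
force: [0.8, 0.9, -0.3]
grip_width: 0.0007
grip_force: 0.0
time_s: 39.35
ee_pos: [0.4853, 0.3452, 0.3014]
eef_rot: [-3.142, 0.001, -2.574]
force: [-0.3, 0.3, 4.5]
grip_width: 0.0007
grip_force: 2.3
```

```bash

python3 -m jog '[[0.4,0,0,0,0,0],[0.8,0,0,0,0,0],[1.2,0,0.02,0,0,0],[1.2,0,0.02,0,0,0]]'
python3 -m jog '[[0.35,0,0.05,0,0,0],[0.7,0,0.1,0,0,0],[0.7,0,0.1,0,0,0]]'
```

```text
time_s: 39.75
ee_pos: [0.4746, 0.3387, 0.3011]
eef_rot: [3.141, 0.001, -2.574]
force: [-2.2, 1.9, 5.7]
grip_width: -0.0
grip_force: 2.9
time_s: 40.05
ee_pos: [0.4687, 0.335, 0.3001]
eef_rot: [3.141, 0.001, -2.574]
force: [-2.9, 1.6, 5.8]
grip_width: 0.0004
grip_force: 3.2
```

```bash

python3 -m jog '[[0,0,-0.8,0,0,0],[-1.9,0,-0.8,0,0,0],[-3.8,0,-0.8,0,0,0],[-3.8,0,-0.8,0,0,0],[-3.8,0,-0.2,0,0,0],[-3.8,0,0,0,0,0],[-3.8,0,0,0,0,0]]'
python3 -m jog '[[0.35,0,-0.05,0,0,0],[0.7,0,-0.1,0,0,0],[1.2,0,-0.12,0,0,0],[1.9,0,-0.12,0,0,0],[1.9,0,-0.12,0,0,0]]'
python3 -m jog '[[0.7,0,0,0,0,0],[1.2,0,0.02,0,0,0],[1.55,0,0.07,0,0,0],[1.9,0,0.12,0,0,0],[1.9,0,0.12,0,0,0]]'
```

```text
time_s: 40.75
ee_pos: [0.5009, 0.3551, 0.2996]
eef_rot: [-3.141, 0.0, -2.574]
force: [-0.0, 0.5, 1.5]
grip_width: 0.0002
grip_force: 1.1
time_s: 41.25
ee_pos: [0.4843, 0.345, 0.3013]
eef_rot: [3.141, 0.0, -2.574]
force: [-2.6, 2.4, 5.5]
grip_width: 0.0005
grip_force: 2.8
time_s: 41.75
ee_pos: [0.4684, 0.3348, 0.2999]
eef_rot: [3.141, -0.0, -2.574]
force: [-4.2, 1.2, 6.8]
grip_width: 0.0005
grip_force: 3.5
```

```bash

python3 -m jog '[[0,0,-0.8,0,0,0],[-1.9,0,-0.8,0,0,0],[-3.8,0,-0.8,0,0,0],[-3.8,0,-0.8,0,0,0],[-3.8,0,-0.2,0,0,0],[-3.8,0,0,0,0,0],[-3.8,0,0,0,0,0]]'
python3 -m jog '[[0.35,0,-0.05,0,0,0],[0.7,0,-0.1,0,0,0],[1.2,0,-0.12,0,0,0],[1.9,0,-0.12,0,0,0],[1.9,0,-0.12,0,0,0]]'
python3 -m jog '[[0.7,0,0,0,0,0],[1.2,0,0.02,0,0,0],[1.55,0,0.07,0,0,0],[1.9,0,0.12,0,0,0],[1.9,0,0.12,0,0,0]]'
python3 -m jog '[[0,0,-0.8,0,0,0],[-1.9,0,-0.8,0,0,0],[-3.8,0,-0.8,0,0,0],[-3.8,0,-0.8,0,0,0],[-3.8,0,-0.2,0,0,0],[-3.8,0,0,0,0,0],[-3.8,0,0,0,0,0]]'
python3 -m jog '[[0.35,0,-0.05,0,0,0],[0.7,0,-0.1,0,0,0],[1.2,0,-0.12,0,0,0],[1.9,0,-0.12,0,0,0],[1.9,0,-0.12,0,0,0]]'
python3 -m jog '[[0.7,0,0,0,0,0],[1.2,0,0.02,0,0,0],[1.55,0,0.07,0,0,0],[1.9,0,0.12,0,0,0],[1.9,0,0.12,0,0,0]]'
```

```text
time_s: 42.45
ee_pos: [0.5009, 0.3551, 0.2997]
eef_rot: [-3.141, 0.0, -2.574]
force: [0.2, 1.0, 2.3]
grip_width: 0.0005
grip_force: 1.1
time_s: 42.95
ee_pos: [0.4843, 0.345, 0.3013]
eef_rot: [3.141, 0.0, -2.574]
force: [-1.6, 3.4, 5.5]
grip_width: 0.0004
grip_force: 2.9
time_s: 43.45
ee_pos: [0.4683, 0.3348, 0.2999]
eef_rot: [3.141, -0.0, -2.574]
force: [-3.2, 1.1, 6.9]
grip_width: 0.0006
grip_force: 3.5
time_s: 44.15
ee_pos: [0.5008, 0.3551, 0.2996]
eef_rot: [-3.142, 0.0, -2.574]
force: [1.0, 1.6, 1.7]
grip_width: 0.0008
grip_force: 1.2
time_s: 44.65
ee_pos: [0.4843, 0.345, 0.3013]
eef_rot: [3.141, 0.0, -2.574]
force: [-2.9, 3.4, 5.8]
grip_width: 0.0009
grip_force: 2.9
time_s: 45.15
ee_pos: [0.4684, 0.3348, 0.2999]
eef_rot: [3.141, -0.0, -2.574]
force: [-3.2, 2.1, 6.3]
grip_width: 0.0003
grip_force: 3.5
```

```bash

python3 -m jog '[[0,0,-0.8,0,0,0],[-1.4,0,-0.8,0,0,0],[-2.7,0,-0.8,0,0,0],[-2.7,0,-0.8,0,0,0],[-2.7,0,-0.3,0,0,0],[-2.7,0,-0.12,0,0,0],[-2.7,0,-0.12,0,0,0]]'
python3 -m jog '[[0.5,0,0,0,0,0],[1.0,0,0,0,0,0],[1.4,0,0,0,0,0],[1.65,0,0,0,0,0],[1.65,0,0,0,0,0]]'
python3 -m jog '[[0,0,-0.8,0,0,0],[0,0,-4,0,0,0],[0,0,-8,0,0,0],[0,0,-8,0,0,0]]'
python3 d.py .4606 .3698 .2 -2.58
```

```text
time_s: 45.85
ee_pos: [0.4917, 0.3492, 0.3012]
eef_rot: [-3.141, 0.001, -2.574]
force: [1.1, 0.4, 4.8]
grip_width: 0.0003
grip_force: 2.4
time_s: 46.35
ee_pos: [0.4773, 0.3405, 0.3013]
eef_rot: [3.141, 0.001, -2.574]
force: [-2.8, 3.4, 6.5]
grip_width: 0.0004
grip_force: 2.9
time_s: 46.75
ee_pos: [0.478, 0.3405, 0.3863]
eef_rot: [-3.141, 0.008, -2.574]
force: [-0.1, -0.9, -1.1]
grip_width: 0.0003
grip_force: 0.0
t=46.8 [-0.12  3.41 -1.27] [-0.     0.008  0.006]
now tip [0.478  0.3405 0.1873] yaw -2.574 q [ 0.56  0.4   1.44 -0.    1.3  -1.58] F [-0.1 -0.9 -1.1] w 0.0003 g 0.0
```

```bash

python3 -m jog '[[-0.1,3.4,-1.2,0,0,0],[-0.1,3.4,-1.2,0,0,0],[-0.1,3.4,-1.2,0,0,0],[-0.1,3.4,-1.2,0,0,0]]'
python3 snap.py w7.png; python3 - <<'E'
from h import *
a=cv2.rotate(cv2.imread('pics/w7.png'),cv2.ROTATE_180);b=cv2.imread('pics/w6r.png')
z=lambda i,f=5:cv2.resize(i,None,fx=f,fy=f,interpolation=cv2.INTER_CUBIC)
p=z(a[200:265,285:365]);p=cv2.copyMakeBorder(p,0,0,0,0,0)
q=z(a[185:310,465:640],2.2);H=max(p.shape[0],q.shape[0])
t=z(ctrl.camera('top')['img'][205:255,255:405],5)
top=np.hstack([cv2.copyMakeBorder(i,0,H-i.shape[0],0,0,0) for i in(p,q)])
W=max(top.shape[1],t.shape[1]);m=np.vstack([cv2.copyMakeBorder(i,0,0,0,W-i.shape[1],0) for i in(top,t)]);print(m.shape);cv2.imwrite('pics/final.png',m[:600,:800])
E
```

```text
time_s: 47.15
ee_pos: [0.4608, 0.3693, 0.3921]
eef_rot: [-3.141, -0.001, -2.574]
force: [-0.2, -0.7, -0.7]
grip_width: 0.0004
grip_force: 0.0
(575, 785, 3)
```

View pics/final.png

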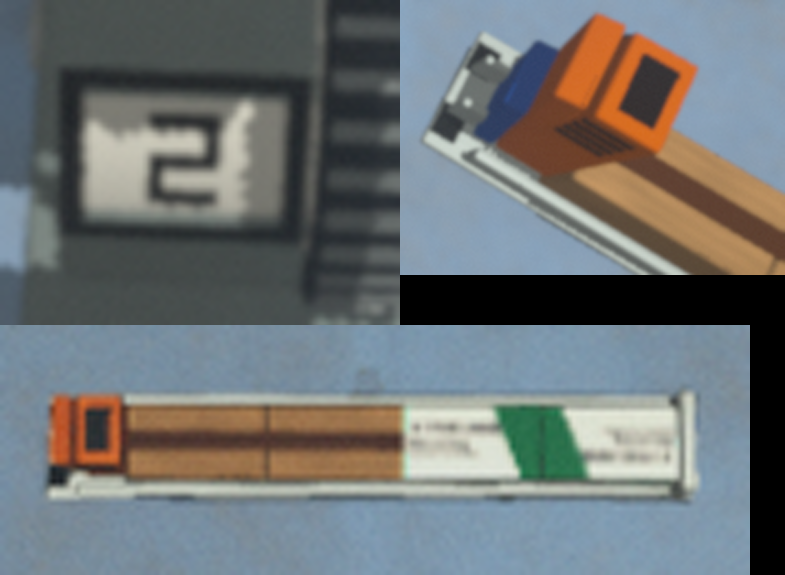

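The window shows 2 in the middle (rows 115–205 of a window from 88 to 228). The row of two cartons and two fillers lies flat and tight with the wedge seated at the blue wall, and the gripper is clear. I'll hand in.

```bash
python3 -c "
from station import ctrl
print(ctrl.hand_in())"
```

```text
the job is handed in; nothing more can be done
None
```

I packed two cartons and two fillers flat and tight in the rack, jammed the wedge against the blue wall and set the counter to 2; the job is handed in, but `hand_in()` returned no verdict.

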